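Hot-spot reading on a shaded solar cell

TASK

Finish the hot-spot test on the solar panel: push the plywood shade along the glass until the cell it has been covering is completely bare, leaving it lying flat on the panel. Then, with the lamps still on, take the infrared thermometer from its holster and point it squarely at the middle of that same cell with its nose about 10 cm off the glass, holding it steady there for two seconds. Put the thermometer back nose down in its holster, throw the lamp switch fully over to off, and leave the other things on the bench where they are.

Things in the scene. Friction and masses are not known exactly. Their poses are not given: they have to be found in the camera images.
- panel: small solar module, 388 mm wide, 307 mm up the slope, fixed on a tilt frame: 12 dark square cells, 4 columns by 3 rows, under glass, in an aluminium frame 12 mm wide standing 2 mm above the glass. The glass slopes 0.35 rad (20 deg), low side to the robot. Origin on the bench under the glass centre, which is 100 mm up; x level, away from the low side, y along the rows, z up
- shaded_cell: the cell that the plywood shade covers at the start: one of the four 78 mm square cells (81 mm apart, along the panel's y) of the panel's middle row; it does not move. Origin at the cell's centre on the glass; x up the slope, y along the row, z square out of the glass
- shade: loose plain plywood plate 92 x 92 x 15 mm, 80 g, lying flat on the glass over the shaded cell, its sides within 0.1 rad of the cell's; it stays where it is on the slope and slides when its edge is pushed with a few newtons. Origin at the centre of its underside, x and y along its sides, z up through its thickness
- thermometer: pistol-shaped infrared thermometer, 260 g, trigger locked on so it reads all the time, standing nose down in the holster. Origin at the centre of its lens (nose); it looks along its own -z; z runs up the barrel to the rear. Nose 36 mm round to z = 24 mm, then a barrel 48 (x) x 34 (y) mm to z = 134 mm; a handle 32 mm thick (y) leaves it at z = 112 mm towards -x, rising 15 deg, to x = -121 mm
- thermometer_grip (a point): on the thermometer's barrel by the handle's root, at x = -14, y = 0, z = 112 mm from its lens and near its centre of mass (x = -18, z = 86): a good place to pinch it from its rear across its 34 mm (y). In the holster the barrel is bare from z = 80 mm up
- holster: fixed bench holster: base plate 130 x 110 x 12 mm with a steel pocket open at the top, 60 mm (x) by 46 mm (y) inside, floor 12 mm above the bench, walls up to 80 mm and a flared mouth up to 91 mm. Origin on the bench under the pocket's centre, z up; with the thermometer in it, the two share x, y and heading (to a few mm and about 0.15 rad)
- switch_box: fixed grey lamp switch box, 110 (x) x 130 (y) x 50 mm high, with one throw-lever on top. Origin on the bench under its centre. The lever's hinge lies along the box's x, 55 mm above the origin; the lever leans to +y when on and to -y when off
- lamp_lever (a joint): angle of the lamp switch's lever: 0 = on, leaning 0.6 rad to the box's +y; 1.2 = off, at its stop, leaning 0.6 rad to -y; it starts between 0 and 0.15 and stays where it is left; moving it takes about 2 N at its tip
- lever_tip (a point): centre of the round end of the lever's black grip (22 mm thick, round), 85 mm from the hinge; the black grip covers the outer 40 mm of the lever
- multimeter: bystander: loose multimeter 150 x 76 x 34 mm on the bench; origin under its centre
- screwdriver: bystander: loose screwdriver 190 mm long on the bench between panel and switch; origin under it
- mug: bystander: white mug 80 mm wide and 90 mm high; origin under its centre
- spare_plate: bystander: larger plywood plate 140 x 110 x 15 mm lying on the bench; origin under its centre
- wrench: bystander: loose steel wrench lying on the bench; origin under it
- heat_store: bystander: ribbed aluminium cylinder 76 mm wide and 173 mm high standing on the bench; origin under its centre
Things that resemble listed ones, but are neither listed nor needed, are in the scene too. Leave any pink look-alike of the shade alone.

How it is judged (in metres and radians):
On the way, in this order (a step that is already met when the one before it is completed fails the run):
1. the shade lies flat on the panel, clear of the cell it covered ((x of shade in the frame of shaded_cell above 0.085 m or x of shade in the frame of shaded_cell below -0.085 m or y of shade in the frame of shaded_cell above 0.085 m or y of shade in the frame of shaded_cell below -0.085 m) and z of shade in the frame of shaded_cell between -0.012 and 0.02 m and angle between the z axis of shade and the z axis of shaded_cell, either way round below 0.1 rad and x of shade in the frame of panel between -0.15 and 0.15 m and y of shade in the frame of panel between -0.19 and 0.19 m and linear speed of shade below 0.03 m/s), for 0.2 s.
2. lamps on and cell bare: the thermometer points squarely (within 14 deg) at the middle of that cell (within 20 mm), nose 60 to 150 mm from the glass, held steady ((x of shade in the frame of shaded_cell above 0.085 m or x of shade in the frame of shaded_cell below -0.085 m or y of shade in the frame of shaded_cell above 0.085 m or y of shade in the frame of shaded_cell below -0.085 m) and z of shade in the frame of shaded_cell between -0.012 and 0.02 m and angle between the z axis of shade and the z axis of shaded_cell, either way round below 0.1 rad and x of shade in the frame of panel between -0.15 and 0.15 m and y of shade in the frame of panel between -0.19 and 0.19 m and x of shaded_cell in the frame of thermometer between -0.02 and 0.02 m and y of shaded_cell in the frame of thermometer between -0.02 and 0.02 m and z of shaded_cell in the frame of thermometer between -0.15 and -0.06 m and angle between the z axis of thermometer and the z axis of shaded_cell, either way round below 0.25 rad and linear speed of thermometer below 0.03 m/s and angular speed of thermometer below 0.2 rad/s and value of joint lamp_lever below 0.4 rad), for 1.6 s.
At the end, for the whole second after the job is handed in: Shade flat on the panel, its centre 85 mm or more from the cell's along row or slope (cell bare); thermometer at rest nose down in the holster, lens within 15 mm of its axis and under 30 mm above the bench, upright within 0.2 rad; lever past 1.0 rad (off); nothing touched ((x of shade in the frame of shaded_cell above 0.085 m or x of shade in the frame of shaded_cell below -0.085 m or y of shade in the frame of shaded_cell above 0.085 m or y of shade in the frame of shaded_cell below -0.085 m) and z of shade in the frame of shaded_cell between -0.012 and 0.02 m and angle between the z axis of shade and the z axis of shaded_cell, either way round below 0.1 rad and x of shade in the frame of panel between -0.15 and 0.15 m and y of shade in the frame of panel between -0.19 and 0.19 m and linear speed of each of shade, thermometer below 0.02 m/s and horizontal distance between thermometer and holster below 0.015 m and z of thermometer in the frame of holster below 0.03 m and angle between thermometer's own z axis and vertical below 0.2 rad and value of joint lamp_lever above 1 rad).
It fails at once if a bystander is moved by more than 30 mm (distance of any of multimeter, screwdriver, mug, spare_plate, wrench, heat_store from where it was at the start of the episode above 0.03 m).
It fails at once if the shade is lifted off the glass or falls off the panel (not (z of shade in the frame of shaded_cell between -0.03 and 0.03 m and x of shade in the frame of panel between -0.19 and 0.19 m and y of shade in the frame of panel between -0.23 and 0.23 m)).
It also fails if it takes over 72 s, if anything falls off the work surface, if the arm or the gripper's body presses on something with over 40 N, if the wrist force passes 120 N, or if a joint passes its speed limit or range.

ROBOT

A 6-joint arm with a two-finger parallel gripper is mounted at the origin on the work surface. World frame = base frame: x ahead of the robot, y to its left, z up, the work surface at z = 0. Lengths are in mm, angles in rad, forces in N, time in s.
With the tool pointing down it reaches from about 400 to 925 mm from the base axis. Payload 12.5 kg.
Tool frame: the origin (TCP) lies midway between the tips of the shut fingers; the grasp point (between the pads) lies 19 mm behind it; y points along the fingers, x is the direction in which the jaws open and shut, and the axes are right-handed (so a half turn about y gives the same grasp; the last joint's range is limited). The gripper opens to 95 mm and grips with 3 to 60 N. Pads are 20 mm wide; open, the fingers measure 119 mm over their backs; the gripper's body (75 mm by 180 mm) begins 59 mm behind the grasp point.
Start: joints at [-1.323, 0.491, 1.559, -0, 1.092, -0.106], TCP at [216.564, -586.299, 214.661] pointing down, gripper open.
Joint ranges: [-3.1, 3.1], [-0.84, 2.19], [0.05, 2.79], [-1.13, 4.28], [0.06, 2.93], [-2.69, 2.69]. Speed limits (rad/s): [2.22, 2.22, 2.79, 3.14, 3.14, 3.14].

INTERFACE

Orientations are given as [roll, pitch, yaw] about the fixed x, y, z axes, in that order (R = Rz(yaw) Ry(pitch) Rx(roll)).
In Python, from cell import env, vision, job gives the robot as it stands.
- The arm moves only by the shell command python3 -m crank 'ROWS' [OPENING]. ROWS is JSON, a list of rows, each a list of 6 numbers: the shift along the tool's x, y, z in mm, then the turn, a rotation vector about the tool's x, y, z in degrees. In form: [[x, y, z, rx, ry, rz], ...]. A call has 1 to 5 rows; each row is the pose to reach, as a shift and turn from the pose measured when the call began, along the tool's axes at that moment; what a row does not reach only later rows make up. A row lasts 1/10 s, in which the tool goes at most 50 mm and 8.59 degrees, less where a joint would pass 70% of its speed; a pose out of reach is approached as far as the arm can. A call with a gripper value outside its range is refused whole. OPENING is the opening, from 0 (shut) to 1 (fully open), set as the call begins (- or left out, the last holds). The fingers move at their own pace and stop on an object; the grip force is fixed at half the most. Time passes only in rows, so rows that repeat a pose let the fingers close. It gives the time, the measured TCP pose, the force and the opening at its end, in the units of the state.
- env.state(): the state, without advancing time (a new reading comes with each control period).
- vision.read_camera(name): name is "scene" or "top" or "wrist"; returns (picture, depth): 420x560x3 uint8, blue, green, red; 420x560 float32, mm along the optical axis (not along the pixel's ray), 0 where there is no reading.
- vision.calibration(name): a dict with "vertical_fov" (degrees; the focal length in pixels is half the picture's height over the tangent of half this angle, whatever the lens; pixels are square), "cx", "cy" (the principal point, pixels), "pose" (4x4, takes a point from camera to world coordinates). Camera axes: x right, y down, z forward; pixel columns grow to the right and rows downward; lengths in mm; the calibration is good to about 2 mm. A picture is of the moment at which its call begins: read the wrist's pose just before it. calibration takes no time and is no camera call; for the wrist camera it gives the pose at the moment of the call.
- job.job_done(): hands the job in, once; it reports no verdict.
The state is a dict: "t": time; "joints": joint angles; "qvel": joint speeds; "tau": joint torques, N m; "eef_pos": TCP position; "tcp_rot": TCP orientation; "ft_force": force on the tool from outside, world axes, zero at the start; "moment": the same for the moment, N m; "opening": opening from 0.0 (shut) to 1.0 (fully open).
Only numpy, scipy, OpenCV 4.12 (cv2) and the standard library are available. Lean on these libraries where they do the work, as an engineer would, in place of code of your own. Each camera call takes 0.05 s, during which the arm holds its last target.

## Working session

There is one attempt and no reset: what is moved stays moved. The work goes in short steps, Python scripts to look and compute and a shell command to move; the robot and the scene stay as the last step left them, time stands still between calls to the robot, and variables do not carry over. Pictures are saved under pics/ and viewed, and the job is handed in when it is done.

```bash
ls; mkdir -p pics; python3 - <<'E'
from cell import env, vision, job
import cv2
s=env.state();print(s)
for n in ("scene","top","wrist"):
    c=vision.calibration(n);print(n,c)
    p,d=vision.read_camera(n);cv2.imwrite(f"pics/{n}0.png",p)
    import numpy as np; np.save(f"pics/{n}0.npy",d)
E
```

```text
pics
{'t': 0.0, 'joints': array([-1.32258522e+00,  4.91532443e-01,  1.55947933e+00, -3.64489455e-05,
        1.09170922e+00, -1.05614117e-01]), 'qvel': array([-0.00023071, -0.00061087, -0.00101977,  0.00064825,  0.00061803,
       -0.00100862]), 'tau': array([ 2.62615674e-05, -6.12652159e+01, -2.58188045e+01,  6.92947232e-02,
        4.81447473e-02, -7.31311161e-05]), 'eef_pos': array([ 216.4951982 , -586.02594731,  214.0683107 ]), 'tcp_rot': array([-1.57070953e+00,  1.12546676e-03, -1.21695423e+00]), 'ft_force': array([ 0.84556624, -0.63026566, -0.52672486]), 'moment': array([-0.02931237, -0.00792474,  0.01417601]), 'opening': 0.9989900977016263}
scene {'vertical_fov': 48.01456001200015, 'cx': 282.1002666740462, 'cy': 206.54567826801735, 'pose': array([[ 3.63665060e-01,  7.01686100e-01, -6.12686168e-01,
         1.40238686e+03],
       [ 9.31458228e-01, -2.65762395e-01,  2.48507380e-01,
        -3.98453335e+02],
       [ 1.15452309e-02, -6.61065024e-01, -7.50239790e-01,
         1.23292118e+03],
       [ 0.00000000e+00,  0.00000000e+00,  0.00000000e+00,
         1.00000000e+00]])}
t
[... 182 characters left out ...]
       [-9.99775177e-01, -2.03774351e-02,  5.86134046e-03,
        -7.72340387e+00],
       [-1.61164426e-03, -2.02601272e-01, -9.79259990e-01,
         1.67603850e+03],
       [ 0.00000000e+00,  0.00000000e+00,  0.00000000e+00,
         1.00000000e+00]])}
wrist {'vertical_fov': 70.63815315163835, 'cx': 275.99617555636416, 'cy': 204.37465717306213, 'pose': array([[ 3.46616118e-01, -8.98012106e-01, -2.70982516e-01,
         2.93224453e+02],
       [-9.38006562e-01, -3.32138015e-01, -9.91364138e-02,
        -5.59150748e+02],
       [-9.77895327e-04,  2.88545657e-01, -9.57465638e-01,
         3.83588490e+02],
       [ 0.00000000e+00,  0.00000000e+00,  0.00000000e+00,
         1.00000000e+00]])}
```

View pics/scene0.png

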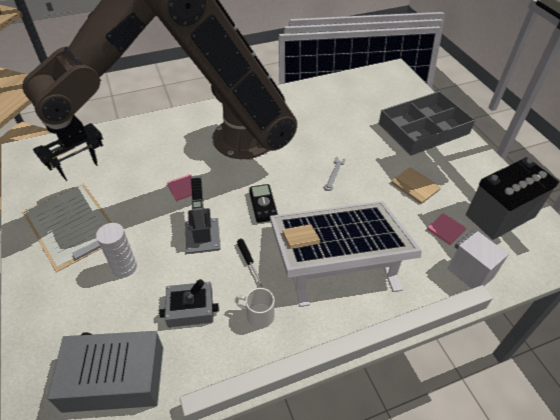

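View pics/top0.png

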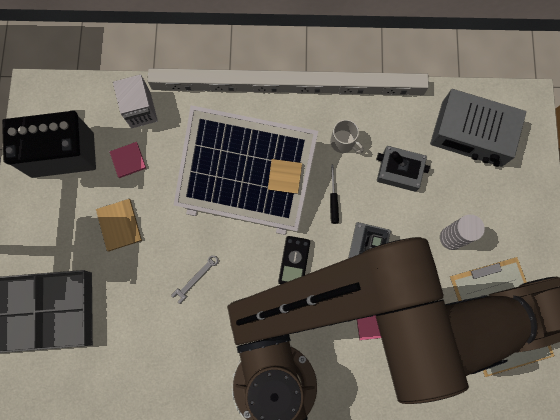

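View pics/wrist0.png

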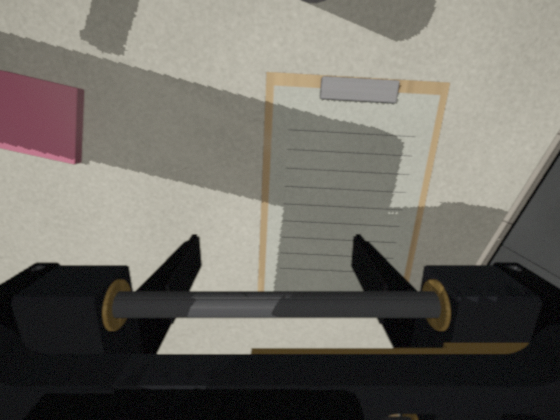

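Candidates for the shade, as seen in the first pictures:
- Plain plywood plate on the panel at scene (301,236) / top (285,177). It lies on the glass, so I choose this one.
- Spare plate on the bench at scene (416,185) / top (119,225).
- Pink plates at scene (180,187) and (446,228). I'll leave these alone.

The thermometer and holster are at scene (202,225) and partly hidden by the arm in the top view. The lamp switch is at scene (190,300) / top (403,167).

```bash
cat > h.py <<'E'
import numpy as np, cv2
from cell import env, vision, job
from scipy.spatial.transform import Rotation as Rn
def f(c): return 210/np.tan(np.radians(c["vertical_fov"])/2)
def cloud(c,d):
    F=f(c);v,u=np.mgrid[0:420,0:560]
    P=np.stack([(u-c["cx"])/F*d,(v-c["cy"])/F*d,d],-1)
    W=P@c["pose"][:3,:3].T+c["pose"][:3,3]
    W[d<=0]=np.nan; return W
def ray(c,uv):
    uv=np.atleast_2d(uv).astype(float);F=f(c)
    r=np.stack([(uv[:,0]-c["cx"])/F,(uv[:,1]-c["cy"])/F,np.ones(len(uv))],-1)@c["pose"][:3,:3].T
    return c["pose"][:3,3],r
def onplane(c,uv,p0,n):
    o,r=ray(c,uv); t=((np.asarray(p0)-o)@n)/(r@n); return o+r*t[:,None]
def proj(c,X):
    X=np.atleast_2d(X);P=(X-c["pose"][:3,3])@c["pose"][:3,:3];F=f(c)
    return np.stack([P[:,0]/P[:,2]*F+c["cx"],P[:,1]/P[:,2]*F+c["cy"]],-1)
def snap(n,name,up=None):
    c=vision.calibration(n);p,d=vision.read_camera(n)
    cv2.imwrite(f"pics/{name}.png",p);np.savez(f"pics/{name}.npz",d=d,p=p,pose=c["pose"]);return c,p,d
def pose():
    s=env.state();return s["eef_pos"],Rn.from_euler("xyz",s["tcp_rot"]).as_matrix(),s
def rel(Pt,Rt):
    p,R,s=pose();return np.round(R.T@(np.asarray(Pt)-p),1),np.round(Rn.from_matrix(R.T@Rt).as_rotvec(degrees=True),2)
E
python3 - <<'E'
from h import *
for n in("scene","top"):
    c=vision.calibration(n);p=cv2.imread(f"pics/{n}0.png");d=np.load(f"pics/{n}0.npy");W=cloud(c,d)
    print(n,"bench z",np.nanmedian(W[...,2][(W[...,2]>-20)&(W[...,2]<20)]))
    hsv=cv2.cvtColor(p,cv2.COLOR_BGR2HSV)
    m=cv2.inRange(hsv,(10,70,90),(28,255,255))
    k,l,st,ce=cv2.connectedComponentsWithStats(m)
    for i in range(1,k):
        if st[i,4]>150:
            w=W[l==i];print("ply",ce[i].round(),st[i,4],np.nanmedian(w,0).round())
    # panel glass points: dark/blue within region
    m=(W[...,2]>45)&(W[...,2]<160)
    print({q:W[q[1],q[0]].round() for q in ([(301,236),(340,230),(200,215),(197,190),(198,292),(193,313),(260,305),(213,243)] if n=="scene" else [(285,177),(240,160),(403,158),(403,185),(345,133),(372,235)])})
p=cv2.imread("pics/scene0.png")
a=cv2.resize(p[170:340,140:270],None,fx=4,fy=4,interpolation=cv2.INTER_CUBIC)[:600]
cv2.imwrite("pics/sc_crop.png",a)
p=cv2.imread("pics/top0.png")
a=cv2.resize(p[95:245,170:345],None,fx=4,fy=4,interpolation=cv2.INTER_CUBIC)
cv2.imwrite("pics/top_crop.png",a)
a=cv2.resize(p[125:275,340:440],None,fx=4,fy=4,interpolation=cv2.INTER_CUBIC)
cv2.imwrite("pics/top_crop2.png",a)
E
```

```text
scene bench z 0.21321452114693784
ply [ 8. 16.] 332 [-989. -803.  176.]
ply [11. 95.] 1206 [-955. -937. -205.]
ply [ 20. 137.] 625 [-1159. -1033.  -586.]
ply [415. 185.] 880 [480. 493.  14.]
ply [ 53. 249.] 277 [ 350. -749.    4.]
ply [301. 236.] 624 [622. -19. 118.]
{(301, 236): array([623., -20., 120.]), (340, 230): array([626., 111.,  95.]), (200, 215): array([ 435., -280.,  119.]), (197, 190): array([ 356., -265.,  148.]), (198, 292): array([ 659., -352.,   54.]), (193, 313): array([ 717., -382.,   51.]), (260, 305): array([ 734., -192.,    3.]), (213, 243): array([ 472., -259.,   12.])}
top bench z 0.2929915372189953
ply [284. 176.] 955 [611. -16. 115.]
ply [117. 224.] 1456 [474. 501.  15.]
ply [486. 273.] 381 [ 345. -619.    4.]
{(285, 177): array([608., -18., 114.]), (240, 160): array([660., 119., 107.]), (403, 158): array([ 694., -384.,   53.]), (403, 185): array([ 613., -387.,   33.]), (345, 133): array([ 791., -210.,    5.]), (372, 235): array([ 432., -268.,  147.])}
```

View pics/sc_crop.png

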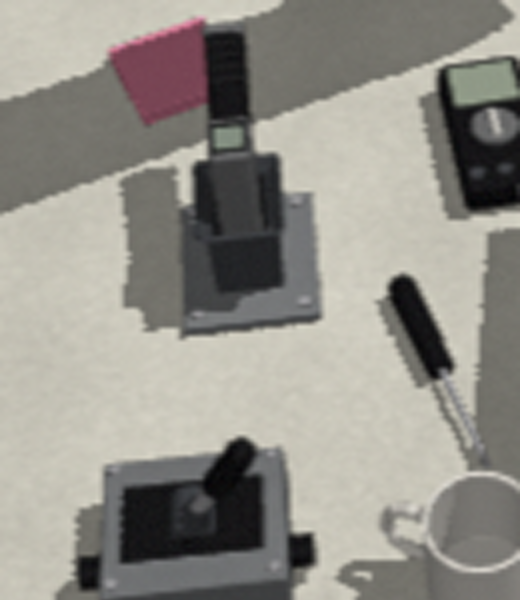

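View pics/top_crop.png

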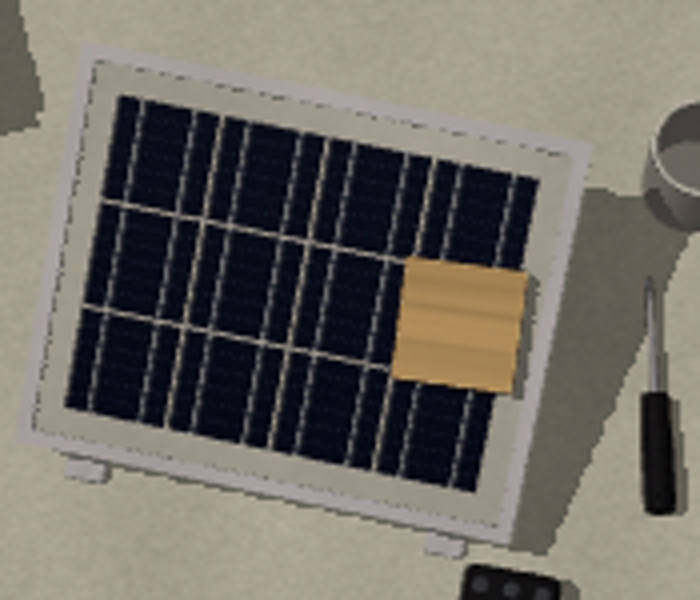

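View pics/top_crop2.png

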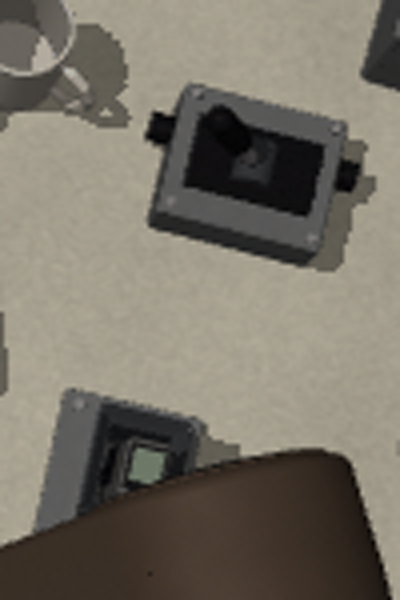

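```bash
cat > panel.py <<'E'
from h import *
from scipy.optimize import least_squares
c=vision.calibration("top");p=cv2.imread("pics/top0.png")
hsv=cv2.cvtColor(p,cv2.COLOR_BGR2HSV)
ply=cv2.inRange(hsv,(10,70,90),(28,255,255))
dark=cv2.inRange(hsv,(0,0,0),(180,255,70))
dark[:105]=0;dark[230:]=0;dark[:,:178]=0;dark[:,314:]=0
m=cv2.morphologyEx(dark|cv2.bitwise_and(ply,cv2.inRange(hsv*0+np.uint8(1),(1,1,1),(1,1,1))),cv2.MORPH_CLOSE,np.ones((5,5)))
k,l,st,ce=cv2.connectedComponentsWithStats(m);i=1+np.argmax(st[1:,4])
cn=max(cv2.findContours((l==i).astype(np.uint8),0,1)[0],key=cv2.contourArea)
q=cv2.minAreaRect(cn);print("grid rect",q,st[i])
P=np.array([[118,95],[540,178],[478,492],[65,408]])/4+[170-.375,95-.375]
P0=P
h=np.array([[120,160.5],[120,-160.5],[-120,-160.5],[-120,160.5]]) # slope, y
def frame(x,y,yaw,z=100):
    R=Rn.from_euler("ZY",[yaw,-.35]).as_matrix();return np.array([x,y,z]),R
def res(v):
    o,R=frame(*v[:3]);X=o+R@np.array([[a,b,0] for a,b in h]).T.T[...,None] if 0 else o+np.c_[h,[0]*4]@R.T
    return (proj(c,X)-P).ravel()
s=least_squares(res,[610,100,-.2]);print("panel",s.x,res(s.x).round(2))
o,R=frame(*s.x)
cell0=[o+R@[0,y,0] for y in(-121.5,-40.5,40.5,121.5)]
n=R[:,2]
k,l,st,ce=cv2.connectedComponentsWithStats(ply)
i=l[177,285];cn=max(cv2.findContours((l==i).astype(np.uint8),0,1)[0],key=cv2.contourArea)
X=onplane(c,cn[:,0],o+15*n,n);L=(X-o)@R
r=cv2.minAreaRect(L[:,:2].astype(np.float32));print("shade in panel-glass (slope,y):",r)
print("cells",np.round(cell0))
if __name__=="__main__":
    for n_ in("scene",):
        cs=vision.calibration(n_);ps=cv2.imread("pics/scene0.png")
        for img,cc,nm in((p,c,"t"),(ps,cs,"s")):
            big=cv2.resize(img,None,fx=2,fy=2)
            for a,b,z in [(x,y,0) for x in(-120,120,-39,39) for y in(-160.5,-82.5,160.5)]:
                u=proj(cc,o+R@[a,b,z])[0]*2+.5;cv2.circle(big,tuple(int(v) for v in u),3,(0,0,255),1)
            x,y=(340,190) if nm=="t" else (500,370)
            cv2.imwrite(f"pics/ov_{nm}.png",big[y:y+300,x:x+400])
    cs=vision.calibration("scene");d=np.load("pics/scene0.npy");W=cloud(cs,d)[200:270,270:420].reshape(-1,3)
    Lw=(W-o)@R;k=(abs(Lw[:,0])<140)&(abs(Lw[:,1])<170)&(abs(Lw[:,2])<40)
    k2=k&(Lw[:,1]>-60);print("scene glass height off plane",np.nanmedian(Lw[k2,2]))
    d=np.load("pics/top0.npy");W=cloud(c,d)[100:235,170:320].reshape(-1,3)
    Lw=(W-o)@R;k=(abs(Lw[:,0])<110)&(Lw[:,1]<150)&(abs(Lw[:,2])<40)&(Lw[:,1]>-60);print("top glass height",np.nanmedian(Lw[k,2]))
E
python3 panel.py
```

```text
grid rect ((245.89491271972656, 168.38833618164062), (111.10417175292969, 79.84276580810547), 11.427102088928223) [ 186  119  119   99 8534]
panel [ 6.36277211e+02  1.05010401e+02 -1.83549879e-01] [ 0.16  0.04 -0.08 -0.06 -0.23 -0.06  0.15  0.09]
shade in panel-glass (slope,y): ((2.2091751098632812, -123.92103576660156), (91.62013244628906, 92.78851318359375), 3.5935981273651123)
cells [[614. -14. 100.]
 [629.  65. 100.]
 [644. 145. 100.]
 [658. 224. 100.]]
scene glass height off plane -0.40743730051611515
top glass height -0.051231283404410126
```

The fit is good: the cells reproject to within 0.25 px, and depth agrees on the glass height. The shade covers the end cell on the −y side. I'll push it along +y with two spread fingers, tool square to the glass.

```bash
cat > g.py <<'E'
from h import *
O=np.array([636.3,105.0,100.]);PR=Rn.from_euler("ZY",[-.1835,-.35]).as_matrix()
CELL=O+PR@[0,-121.5,0]
def pp(a,b,z): return O+PR@[a,b,z]
# tool: y=-normal, x=up slope -> z = x cross y
def RT(x,y): 
    x=np.array(x,float);y=np.array(y,float);x/=np.linalg.norm(x);return np.c_[x,y,np.cross(x,y)]
RPUSH=RT(PR[:,0],-PR[:,2])
E
python3 - <<'E'
from g import *
print(RPUSH.round(2))
T=pp(2,-205,110);print(T,rel(T,RPUSH));
p,R,s=pose();print((R.T@[100,100,90]).round(), (R.T@[250,250,110]).round(), (R.T@(np.array([0,0,120]))).round())
E
```

```text
[[ 0.92  0.34  0.18]
 [-0.17 -0.06  0.98]
 [ 0.34 -0.94  0.  ]]
[563.65495811 -90.01847207 204.01679403] (array([-345.1,   10.5,  497.5]), array([ 10.33, -58.59, -18.27]))
[-59. -90. 128.] [-148. -110.  321.] [  -0. -120.    0.]
```

```bash
python3 -m crank '[[-15,-40,20,0,0,0],[-40,-70,50,0,-5,0],[-67,-95,88,0,-10,0],[-95,-105,128,0,-16,0],[-122,-110,168,0,-22,0]]' 0.5; python3 - <<'E'
from g import *
print(rel(pp(2,-205,120),RPUSH))
E
```

```text
t: 0.65
eef_pos: [331.9, -413.1, 325.4]
tcp_rot: [-1.571, -0.001, -0.83]
ft_force: [1.5, -0.0, -0.0]
opening: 0.636
(array([-84.6, 111.9, 387. ]), array([  6.49, -36.63, -19.29]))
```

```bash
python3 -m crank '[[-10,0,48,0,-6,-2],[-20,0,95,1,-12,-4],[-30,10,142,2,-18,-7],[-40,20,187,3,-24,-10],[-50,35,230,4,-28,-13]]'; python3 - <<'E'
from g import *
print(rel(pp(2,-205,60),RPUSH))
E
```

```text
t: 1.15
eef_pos: [468.7, -219.2, 290.6]
tcp_rot: [-1.559, -0.239, -0.336]
ft_force: [0.6, -0.7, -0.5]
opening: 0.501
(array([ 30.6, 146.8, 154.1]), array([ 1.86, -8.39, -6.29]))
```

```bash
python3 -m crank '[[6,28,34,0.4,-2,-1.3],[12,58,68,0.8,-4,-2.6],[18,88,102,1.2,-6,-4],[25,118,130,1.6,-7.5,-5],[30.6,146.8,154.1,1.86,-8.39,-6.29]]'; python3 - <<'E'
from g import *
for n in("top","scene","wrist"): snap(n,n+"1")
print(rel(pp(2,-205,60),RPUSH), (PR.T@(pose()[0]-O)).round(1))
E
```

```text
t: 1.65
eef_pos: [581.4, -91.7, 155.9]
tcp_rot: [-1.571, -0.351, -0.182]
ft_force: [0.7, -0.2, 0.6]
opening: 0.502
(array([ 1.1, -1.6, -1.2]), array([-0.06,  0.11, -0.21])) [   0.9 -203.8   58.4]
```

View pics/top1.png

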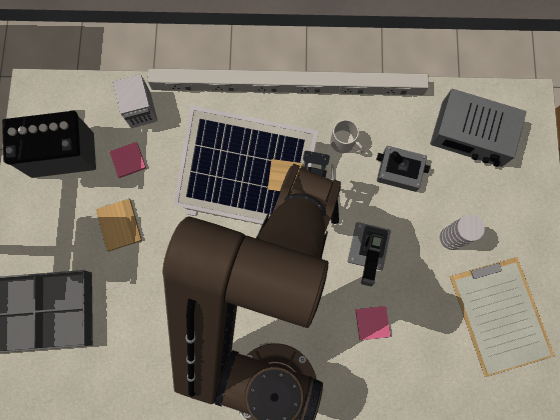

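View pics/scene1.png

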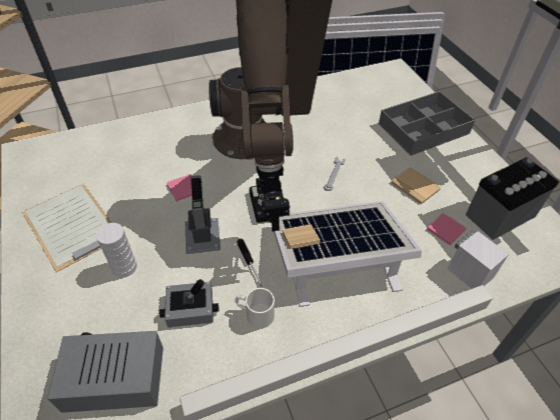

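View pics/wrist1.png

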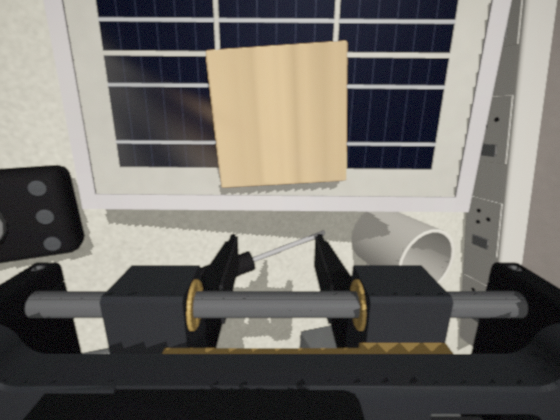

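The wrist view shows the shade at (280,115), with the two fingertips at (235,240) and (320,240) lined up on its edge. The top view now shows the holster clear of the arm at (370,245). I'll measure both, and the switch.

```bash
python3 - <<'E'
from g import *
z=np.load("pics/wrist1.npz");c=vision.calibration("wrist");c["pose"]=z["pose"]
def shade(c,p,seed):
    hsv=cv2.cvtColor(p,cv2.COLOR_BGR2HSV);m=cv2.inRange(hsv,(8,50,90),(30,255,255))
    k,l,st,ce=cv2.connectedComponentsWithStats(m);i=l[seed[1],seed[0]]
    cn=max(cv2.findContours((l==i).astype(np.uint8),0,1)[0],key=cv2.contourArea)
    L=(onplane(c,cn[:,0],O+15*PR[:,2],PR[:,2])-O)@PR
    return cv2.minAreaRect(L[:,:2].astype(np.float32))
print(shade(c,z["p"],(280,115)))
p=cv2.imread("pics/top1.png")
cv2.imwrite("pics/hol.png",cv2.resize(p[215:290,340:400],None,fx=8,fy=8,interpolation=cv2.INTER_CUBIC))
cv2.imwrite("pics/sw.png",cv2.resize(p[140:195,370:435],None,fx=8,fy=8,interpolation=cv2.INTER_CUBIC))
E
```

```text
((1.7024803161621094, -124.53042602539062), (93.50275421142578, 91.952880859375), 3.724411964416504)
```

View pics/hol.png

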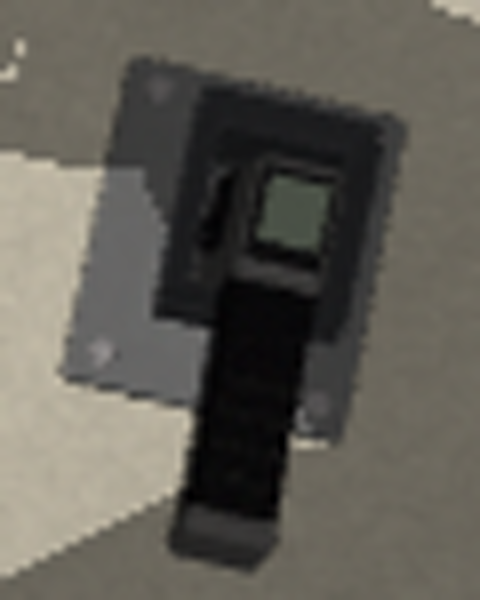

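View pics/sw.png

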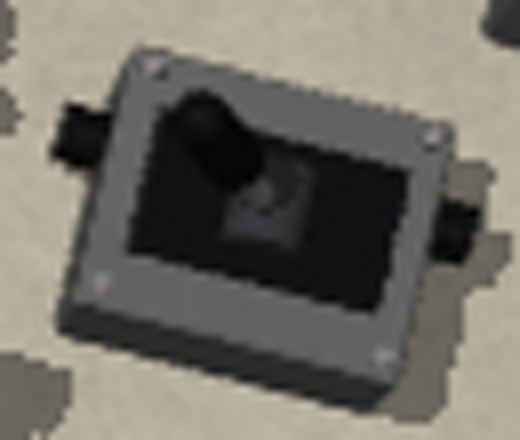

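Both views agree on the shade, within 1 mm. Next I lower to 8 mm above the glass, beside the shade.

```bash
python3 -m crank '[[1,18,0,0,0,0],[1,38,0,0,0,0],[1,50,0,0,0,0],[1,51,0,0,0,0]]' 0.5; python3 - <<'E'
from g import *
print(rel(pp(2,-180,7.5),RPUSH), (PR.T@(pose()[0]-O)).round(1))
c,p,d=snap("scene","scene2")
cv2.imwrite("pics/s2.png",cv2.resize(p[150:280,230:380],None,fx=4,fy=4,interpolation=cv2.INTER_CUBIC))
E
```

```text
t: 2.2
eef_pos: [598.0, -95.8, 107.0]
tcp_rot: [-1.57, -0.345, -0.182]
ft_force: [-0.8, -0.5, 0.8]
opening: 0.5
(array([ 0.6, -0.5, 24.4]), array([-0.05,  0.06, -0.28])) [   1.4 -204.4    7. ]
```

View pics/s2.png

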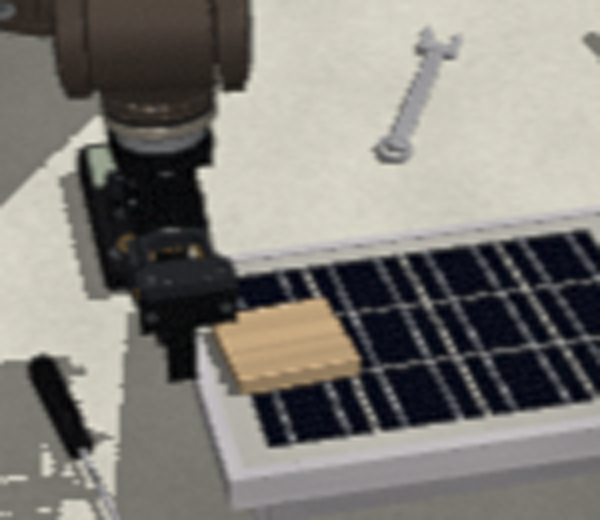

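The fingers sit just outside the shade's edge, at mid-thickness height. Pushing along tool z.

```bash
python3 -m crank '[[0.5,-0.5,10,0,0,0],[0.5,-0.5,20,0,0,0],[0.5,-0.5,30,0,0,0],[0.5,-0.5,39,0,0,0],[0.5,-0.5,48,0,0,0]]'; python3 - <<'E'
from g import *
print(rel(pp(2,-75,7.5),RPUSH), (PR.T@(pose()[0]-O)).round(1))
c,p,d=snap("scene","scene3");snap("wrist","wrist3")
cv2.imwrite("pics/s3.png",cv2.resize(p[150:280,230:380],None,fx=4,fy=4,interpolation=cv2.INTER_CUBIC))
E
```

```text
t: 2.75
eef_pos: [607.1, -48.5, 109.7]
tcp_rot: [-1.571, -0.347, -0.183]
ft_force: [0.7, 0.3, -0.3]
opening: 0.499
(array([-0.6,  1.9, 81.3]), array([-0.04,  0.05, -0.17])) [   2.7 -156.3    9.3]
```

View pics/s3.png

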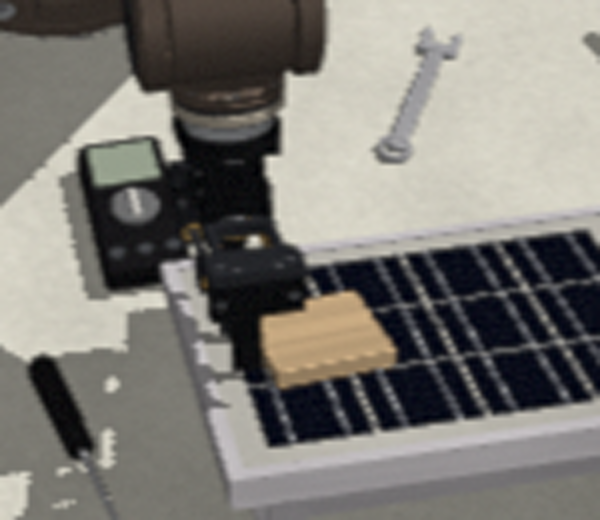

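View pics/wrist3.png

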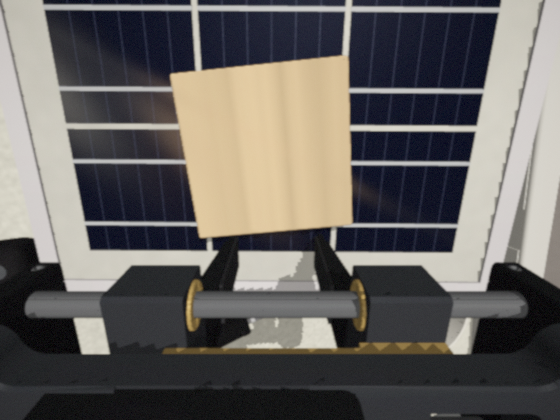

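The shade is sliding flat, both fingers on its edge (wrist (220,240), (330,240)). Continuing.

```bash
python3 -m crank '[[-0.6,1.5,10,0,0,0],[-0.6,1.9,20,0,0,0],[-0.6,1.9,30,0,0,0],[-0.6,1.9,40,0,0,0],[-0.6,1.9,50,0,0,0]]'; python3 - <<'E'
from g import *
print(rel(pp(2,-82,7.5),RPUSH), (PR.T@(pose()[0]-O)).round(1))
c=vision.calibration("wrist");p,d=vision.read_camera("wrist")
hsv=cv2.cvtColor(p,cv2.COLOR_BGR2HSV);m=cv2.inRange(hsv,(8,50,90),(30,255,255));m[245:]=0
cn=max(cv2.findContours(m,0,1)[0],key=cv2.contourArea)
L=(onplane(c,cn[:,0],O+15*PR[:,2],PR[:,2])-O)@PR
print(cv2.minAreaRect(L[:,:2].astype(np.float32)))
E
```

```text
t: 3.35
eef_pos: [616.3, 0.8, 108.4]
tcp_rot: [-1.571, -0.348, -0.182]
ft_force: [-0.3, 0.0, 0.2]
opening: 0.498
(array([-0.3,  0.6, 24.1]), array([-0.04,  0.08, -0.12])) [   2.3 -106.1    8.1]
((-12.636157989501953, -45.5464973449707), (93.3472900390625, 92.07997131347656), 12.466520309448242)
```

```bash
python3 -m crank '[[-0.3,0.6,8,0,0,0],[-0.3,0.6,16,0,0,0],[-0.3,0.6,24,0,0,0],[-0.3,0.6,24,0,0,0]]'; python3 - <<'E'
from g import *
c=vision.calibration("wrist");print((PR.T@(pose()[0]-O)).round(1))
c,p,d=snap("wrist","wrist4")
hsv=cv2.cvtColor(p,cv2.COLOR_BGR2HSV);m=cv2.inRange(hsv,(8,50,90),(30,255,255));m[245:]=0
cn=max(cv2.findContours(m,0,1)[0],key=cv2.contourArea)
L=(onplane(c,cn[:,0],O+15*PR[:,2],PR[:,2])-O)@PR
print(cv2.minAreaRect(L[:,:2].astype(np.float32)))
E
```

```text
t: 3.8
eef_pos: [620.9, 26.0, 108.0]
tcp_rot: [-1.57, -0.348, -0.181]
ft_force: [-0.3, -0.2, 0.1]
opening: 0.498
[  2.1 -80.5   7.8]
((-26.385162353515625, -19.049610137939453), (92.22457885742188, 92.27926635742188), 21.394325256347656)
```

View pics/wrist4.png

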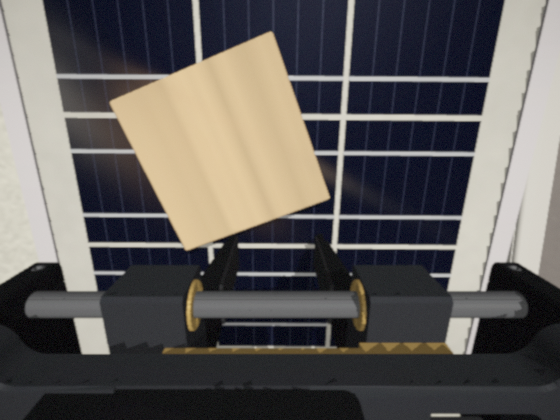

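The shade now lies flat one column over: wrist (220,140), y about −19 mm in the panel frame, 102 mm from the cell centre. It turned about 20° and drifted down-slope, but the cell is bare. I back off, lift, and measure the holster and switch from the top view.

```bash
python3 -m crank '[[0,-2,-10,0,0,0],[0,-10,-20,0,0,0],[0,-50,-22,0,0,0],[0,-98,-22,0,0,0],[0,-140,-22,0,0,0]]' 1.0; cat > hol.py <<'E'
from g import *
c=vision.calibration("top");z=np.load("pics/top1.npz");W=cloud(c,z["d"])
def fitbox(px,off,h,size):
    P=np.array(px)/8+np.array(off)-.4375
    X=onplane(c,P,[0,0,h],np.array([0,0,1.]))[:,:2]
    sx,sy=size
    Lx=np.array([[sx,sy],[sx,-sy],[-sx,-sy],[-sx,sy]])/2
    A=X-X.mean(0);H=Lx.T@A;yaw=np.arctan2(H[0,1]-H[1,0],H[0,0]+H[1,1])
    return X.mean(0).round(1),yaw.round(3),np.linalg.norm(np.roll(X,-1,0)-X,axis=1).round(1)
print("holster plate",fitbox([(130,58),(407,120),(335,445),(65,378)],(340,215),12,(130,110)))
print("pocket mouth",fitbox([(203,85),(388,130),(340,345),(153,315)],(340,215),91,(60,46)))
print("switch",fitbox([(135,47),(455,122),(385,385),(58,308)],(370,140),50,(110,130)))
R=W[215:290,340:400].reshape(-1,3)
k=(R[:,2]>128);A=R[k];print("high pts",len(A),A.min(0).round(),A.max(0).round())
for lo,hi in((128,140),(140,150),(150,160),(160,180),(180,200)):
    B=R[(R[:,2]>lo)&(R[:,2]<=hi)]
    if len(B):print(lo,hi,len(B),B.mean(0).round(1),B.min(0).round(),B.max(0).round())
np.save("pics/hp.npy",A)
Q=A[:,:2].astype(np.float32);print("rect",cv2.minAreaRect(Q))
S=W[140:195,370:435].reshape(-1,3);B=S[S[:,2]>62];print("lever pts",len(B),B.mean(0).round(1),B.min(0).round(),B.max(0).round())
E
python3 hol.py; python3 - <<'E'
from g import *
for n in("top","scene","wrist"):snap(n,n+"5")
E
```

```text
t: 4.35
eef_pos: [569.0, 12.3, 241.2]
tcp_rot: [-1.57, -0.348, -0.181]
ft_force: [0.1, 1.2, -0.9]
opening: 0.866
holster plate (array([ 422.4, -281.2]), np.float64(-0.217), array([109.6, 130.6, 105.7, 128.4]))
pocket mouth (array([ 421.6, -281.9]), np.float64(-0.21), array([69.9, 82.6, 69. , 88.4]))
switch (array([ 667.8, -380.6]), np.float64(-0.248), array([127.4, 111. , 128.6, 111.4]))
high pts 619 [ 291. -298.  128.] [ 436. -237.  162.]
128 140 74 [ 366.  -262.4  135.5] [ 291. -292.  128.] [ 434. -237.  140.]
140 150 360 [ 375.5 -270.5  145.3] [ 293. -298.  140.] [ 436. -239.  150.]
150 160 181 [ 335.  -261.2  153.5] [ 295. -293.  150.] [ 429. -238.  160.]
160 180 4 [ 300.3 -255.8  161.6] [ 297. -264.  161.] [ 305. -242.  162.]
rect ((363.29058837890625, -268.4036865234375), (34.533592224121094, 145.37997436523438), 77.55364227294922)
lever pts 171 [ 670.4 -364.3   98. ] [ 630. -428.   62.] [ 697. -331.  144.]
```

View pics/scene5.png

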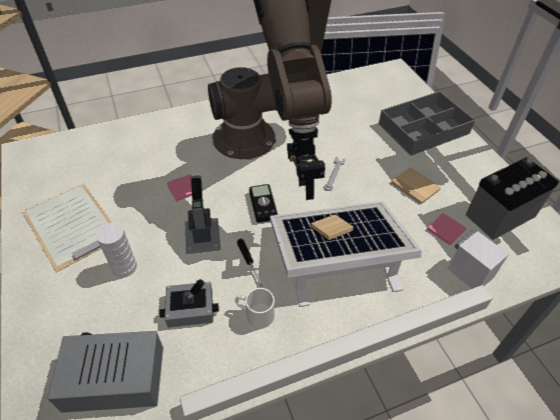

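View pics/wrist5.png

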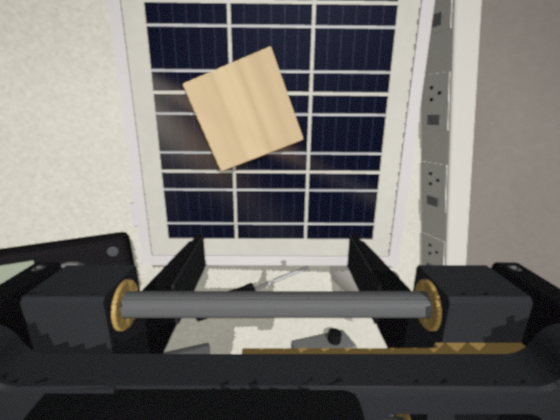

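The scene view shows the shade flat on the glass at (333,226), and the cell at the left end of the middle row is bare. Now I move above the holster, jaws across the thermometer's y.

```bash
cat >> g.py <<'E'
HY=-.217
def Rdown(yaw): # jaws x along -y of heading yaw, pointing down
    return RT([np.sin(yaw),-np.cos(yaw),0],[0,0,-1])
def arc(T,Rt,n):
    p,R,s=pose();rv=Rn.from_matrix(R.T@Rt).as_rotvec(degrees=True);d=R.T@(np.asarray(T)-p)
    for i in range(1,n+1): print(np.round(np.r_[d*i/n,rv*i/n],1).tolist())
E
python3 - <<'E'
from g import *
print(rel([403,-277,300],Rdown(HY)));arc([403,-277,300],Rdown(HY),12)
E
```

```text
(array([ -85.4,  -93.3, -314.7]), array([-16.29,  91.02,  15.63]))
[-7.1, -7.8, -26.2, -1.4, 7.6, 1.3]
[-14.2, -15.6, -52.4, -2.7, 15.2, 2.6]
[-21.3, -23.3, -78.7, -4.1, 22.8, 3.9]
[-28.5, -31.1, -104.9, -5.4, 30.3, 5.2]
[-35.6, -38.9, -131.1, -6.8, 37.9, 6.5]
[-42.7, -46.7, -157.3, -8.1, 45.5, 7.8]
[-49.8, -54.5, -183.6, -9.5, 53.1, 9.1]
[-56.9, -62.2, -209.8, -10.9, 60.7, 10.4]
[-64.0, -70.0, -236.0, -12.2, 68.3, 11.7]
[-71.2, -77.8, -262.2, -13.6, 75.9, 13.0]
[-78.3, -85.6, -288.5, -14.9, 83.4, 14.3]
[-85.4, -93.3, -314.7, -16.3, 91.0, 15.6]
```

```bash
python3 -m crank '[[-7,-8,-26,-1.4,7.6,1.3],[-14,-16,-52,-2.7,15.2,2.6],[-21,-23,-79,-4,22.8,3.9],[-28,-31,-105,-5.4,30.3,5.2],[-35.6,-39,-131,-6.8,37.9,6.5]]' 1.0; python3 - <<'E'
from g import *
print(pose()[2]["joints"].round(2));arc([403,-277,300],Rdown(HY),7)
E
```

```text
t: 5.0
eef_pos: [499.7, -109.0, 265.2]
tcp_rot: [-1.497, -0.206, -0.87]
ft_force: [-0.4, 0.4, -0.9]
opening: 1.0
[-0.32  0.2   1.89 -0.06  0.84  0.58]
[10.2, -4.9, -25.7, -1.3, 7.5, 1.3]
[20.5, -9.7, -51.5, -2.7, 15.1, 2.6]
[30.7, -14.6, -77.2, -4.0, 22.6, 3.9]
[41.0, -19.4, -103.0, -5.3, 30.2, 5.2]
[51.2, -24.3, -128.7, -6.7, 37.7, 6.4]
[61.5, -29.2, -154.5, -8.0, 45.3, 7.7]
[71.7, -34.0, -180.2, -9.3, 52.8, 9.0]
```

```bash
python3 -m crank '[[10,-5,-26,-1.3,7.5,1.3],[20,-10,-52,-2.7,15.1,2.6],[31,-15,-77,-4,22.6,3.9],[41,-19,-103,-5.3,30.2,5.2],[51,-24,-129,-6.7,37.7,6.4]]' 1.0; python3 -m crank '[[12,-5,-25,-1.3,7.5,1.3],[24,-5,-50,-2,14,2.5],[24,-5,-50,-2.6,15,2.6]]'; python3 - <<'E'
from g import *
arc([403,-277,300],Rdown(HY),1)
snap("wrist","wrist6")
E
```

```text
t: 5.5
eef_pos: [429.6, -230.1, 288.4]
tcp_rot: [-1.533, -0.049, -1.53]
ft_force: [0.6, 0.6, -0.2]
opening: 0.998
t: 5.8
eef_pos: [378.5, -257.4, 291.3]
tcp_rot: [-1.575, 0.003, -1.798]
ft_force: [-0.4, -0.5, -0.4]
opening: 0.998
[13.6, -8.8, 28.2, 0.3, -0.6, -0.2]
```

View pics/wrist6.png

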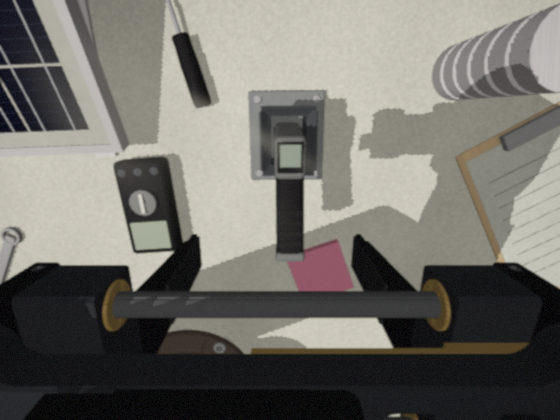

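```bash
python3 - <<'E'
from g import *
z=np.load("pics/wrist6.npz")
cv2.imwrite("pics/w6c.png",cv2.resize(z["p"][80:270,235:340],None,fx=6,fy=6,interpolation=cv2.INTER_CUBIC)[:600])
cv2.imwrite("pics/w6d.png",cv2.resize(z["p"][170:270,235:340],None,fx=6,fy=6,interpolation=cv2.INTER_CUBIC)[:600])
E
```

```text
(no output)
```

View pics/w6c.png

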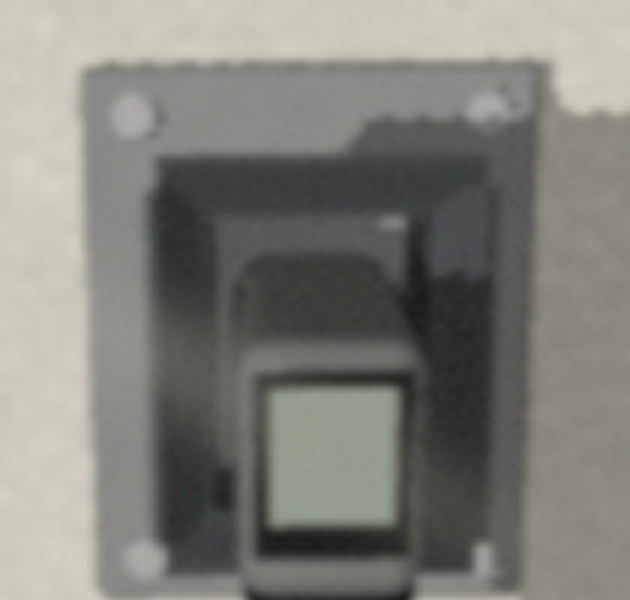

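View pics/w6d.png

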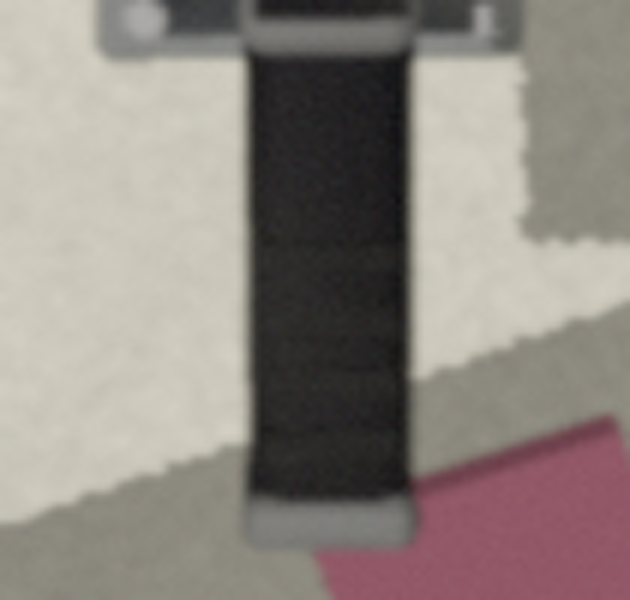

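```bash
python3 - <<'E'
from g import *
z=np.load("pics/wrist6.npz");c=vision.calibration("wrist");c["pose"]=z["pose"]
def fx(px,h,size,nm):
    P=np.array(px)/6+[235,80]-np.array([.4,.4])
    X=onplane(c,P,[0,0,h],np.array([0,0,1.]))[:,:2];sx,sy=size
    L=np.array([[sx,sy],[sx,-sy],[-sx,-sy],[-sx,sy]])/2
    H=L.T@(X-X.mean(0));print(nm,X.mean(0).round(1),np.arctan2(H[0,1]-H[1,0],H[0,0]+H[1,1]).round(3),np.linalg.norm(np.roll(X,-1,0)-X,axis=1).round(1))
fx([(85,68),(545,65),(520,592),(102,592)],12,(130,110),"plate")
fx([(155,158),(492,158),(488,575),(160,575)],91,(85,70),"mouth")
fx([(245,345),(420,345),(412,593),(246,593)],146,(48,34),"barrel rear")
W=cloud(c,z["d"]);A=W[80:270,235:340].reshape(-1,3);A=A[A[:,2]>130]
r=cv2.minAreaRect(A[:,:2].astype(np.float32));print(r,A[:,2].max(),np.median(W[150:160,285:297,2]))
E
```

```text
plate [ 424.2 -284.5] -0.224 [108.5 126.6 107.3 126. ]
mouth [ 423.3 -284.1] -0.218 [66.4 83.5 69.2 83.5]
barrel rear [ 411.7 -280.8] -0.227 [30.2 43.7 29.9 43.7]
((366.7624206542969, -270.43402099609375), (33.43876647949219, 142.3024444580078), 77.17052459716797) 157.07804616948823 148.26768279582862
```

```bash
python3 - <<'E'
from g import *
z=np.load("pics/wrist6.npz");c=vision.calibration("wrist");c["pose"]=z["pose"]
W=cloud(c,z["d"]);C=np.array([423.5,-284,0]);h=np.array([np.cos(HY),np.sin(HY),0]);l=np.array([-np.sin(HY),np.cos(HY),0])
for v in range(108,182,2):
    w=W[v,286:294];w=np.nanmedian(w,0)-C;print(v,"along",(w@h).round(1),"lat",(w@l).round(1),"z",w[2].round(1))
E
```

```text
108 along 39.3 lat -1.2 z 89.6
110 along 37.1 lat -1.3 z 87.1
112 along 34.8 lat -1.4 z 84.2
114 along 32.5 lat -1.6 z 81.2
116 along 30.1 lat -1.6 z 79.4
118 along 26.8 lat -4.3 z 11.7
120 along 24.0 lat -4.4 z 11.3
122 along 22.1 lat -3.0 z 45.7
124 along 20.1 lat -2.3 z 64.0
126 along 18.2 lat -1.6 z 80.7
128 along 16.5 lat -1.1 z 96.0
130 along 14.9 lat -0.5 z 109.3
132 along 13.4 lat -0.0 z 122.5
134 along 12.0 lat 0.5 z 134.6
136 along 10.6 lat 0.8 z 143.7
138 along 8.8 lat 1.0 z 146.8
140 along 6.9 lat 1.0 z 147.3
142 along 5.0 lat 1.1 z 149.6
144 along 2.9 lat 1.0 z 149.3
146 along 0.9 lat 1.0 z 149.0
148 along -1.2 lat 1.0 z 148.9
150 along -3.2 lat 1.0 z 149.3
152 along -5.4 lat 1.0 z 149.2
154 along -7.5 lat 1.0 z 147.8
156 along -9.6 lat 0.9 z 147.9
158 along -11.8 lat 0.9 z 147.4
160 along -13.7 lat 1.0 z 148.0
162 along -16.0 lat 0.9 z 147.5
164 along -18.0 lat 0.9 z 147.4
166 along -20.3 lat 0.9 z 146.9
168 along -22.7 lat 0.8 z 146.1
170 along -24.8 lat 0.8 z 145.9
172 along -27.2 lat 0.8 z 145.7
174 along -29.5 lat 0.7 z 144.2
176 along -31.9 lat 0.7 z 143.4
178 along -34.4 lat 0.6 z 142.0
180 along -36.8 lat 0.6 z 141.3
```

The thermometer stands correctly but leans back. Its front face fits a line tilted about 0.114 rad toward −x, and the screen surface tilts the same. I'll grip aligned with that lean.

```bash
cat >> g.py <<'E'
HC=np.array([423.5,-283.5,0]);h=np.array([np.cos(HY),np.sin(HY),0]);l=np.array([-np.sin(HY),np.cos(HY),0])
ZT=-.1135*h+np.array([0,0,.9935]);XT=.9935*h+np.array([0,0,.1135])
LENS=HC+2.8*h+.6*l+np.array([0,0,15.])
GR=LENS-14*XT+93*ZT; RG=RT(-l,-ZT)
E
python3 - <<'E'
from g import *
print(GR);arc(GR+80*ZT,RG,4);arc(GR,RG,1)
E
```

```text
[ 402.47276194 -278.24968385  105.8065    ]
[4.0, 26.5, 4.6, 1.7, -0.1, -0.0]
[8.0, 53.1, 9.2, 3.4, -0.2, -0.1]
[12.0, 79.6, 13.8, 5.1, -0.3, -0.1]
[16.0, 106.1, 18.4, 6.8, -0.5, -0.1]
[16.1, 185.6, 27.8, 6.8, -0.5, -0.1]
```

```bash
python3 -m crank '[[4,26,4.6,1.7,-0.1,0],[8,53,9.2,3.4,-0.2,0],[12,79.6,13.8,5.1,-0.3,0],[16,106,18.4,6.8,-0.5,-0.1],[16,106,18.4,6.8,-0.5,-0.1]]' 1.0; python3 - <<'E'
from g import *
arc(GR,RG,4)
for n in("wrist","scene"):snap(n,n+"7")
p=cv2.imread("pics/scene7.png");cv2.imwrite("pics/s7.png",cv2.resize(p[110:270,130:280],None,fx=3.7,fy=3.7,interpolation=cv2.INTER_CUBIC))
E
```

```text
t: 6.35
eef_pos: [392.9, -275.2, 182.2]
tcp_rot: [-1.461, 0.003, -1.786]
ft_force: [0.2, -0.2, -0.0]
opening: 1.002
[0.3, 19.2, 0.4, 0.1, 0.0, -0.1]
[0.6, 38.5, 0.8, 0.1, 0.0, -0.1]
[0.9, 57.7, 1.2, 0.2, 0.1, -0.2]
[1.2, 77.0, 1.6, 0.2, 0.1, -0.2]
```

View pics/s7.png

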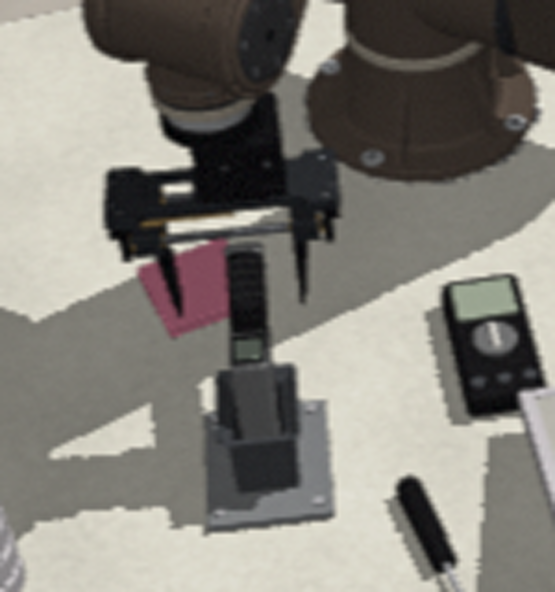

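View pics/wrist7.png

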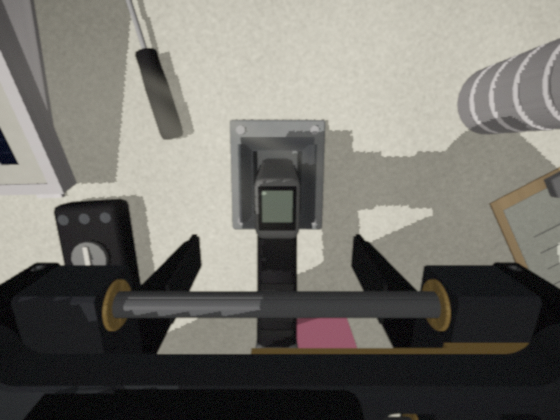

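The barrel and handle (277,260) are centred between the fingers (195 and 360). Descending.

```bash
python3 -m crank '[[0.3,25,0.4,0,0,0],[0.6,50,0.8,0.1,0,0],[1,68,1.4,0.2,0,-0.2],[1.2,77,1.6,0.2,0,-0.2],[1.2,77,1.6,0.2,0,-0.2]]' 1.0; python3 - <<'E'
from g import *
print(rel(GR,RG), pose()[2]["ft_force"])
for n in("wrist","scene"):snap(n,n+"8")
p=cv2.imread("pics/scene8.png");cv2.imwrite("pics/s8.png",cv2.resize(p[110:270,130:280],None,fx=3.7,fy=3.7,interpolation=cv2.INTER_CUBIC))
E
```

```text
t: 6.95
eef_pos: [404.1, -279.2, 109.0]
tcp_rot: [-1.455, -0.002, -1.786]
ft_force: [-0.2, -0.4, -0.1]
opening: 1.002
(array([-0.6,  3. , -2.1]), array([-0.1 ,  0.14,  0.1 ])) [-0.23245256 -0.36859253 -0.13395113]
```

View pics/s8.png

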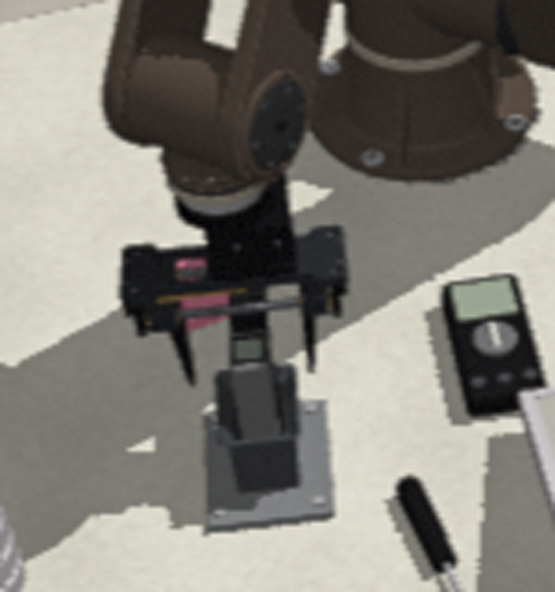

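View pics/wrist8.png

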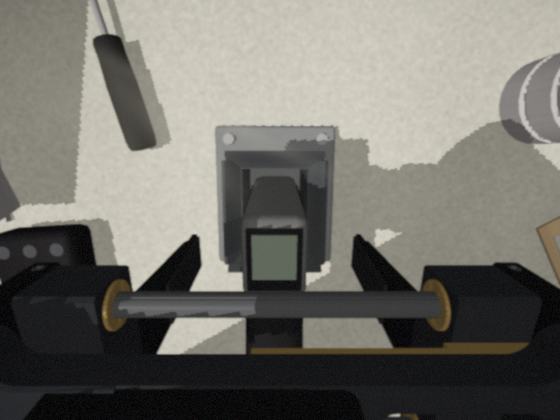

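The fingers straddle the barrel at the handle root. Closing.

```bash
python3 -m crank '[[0,1,0,0,0,0],[0,2,-1,0,0,0],[0,2,-1,0,0,0],[0,2,-1,0,0,0],[0,2,-1,0,0,0]]' 0; python3 -m crank '[[0,0,0,0,0,0],[0,0,0,0,0,0],[0,0,0,0,0,0]]';python3 - <<'E'
from g import *
p,R,s=pose();print(rel(GR,RG),s["ft_force"],s["moment"])
snap("wrist","wrist9")
E
```

```text
t: 7.55
eef_pos: [403.4, -279.4, 107.9]
tcp_rot: [-1.454, -0.003, -1.786]
ft_force: [-0.1, -0.4, 0.3]
opening: 0.64
t: 7.85
eef_pos: [403.4, -279.4, 107.9]
tcp_rot: [-1.454, -0.003, -1.786]
ft_force: [0.3, 1.3, 0.1]
opening: 0.384
(array([-0.9,  1.9, -1.4]), array([-0.19,  0.12,  0.16])) [0.2840042  1.32713001 0.06824966] [0.26715111 0.03201473 0.05200591]
```

View pics/wrist9.png

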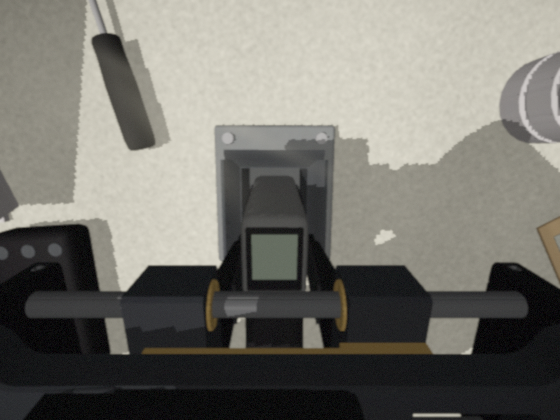

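```bash
python3 -m crank '[[0,0,0,0,0,0],[0,0,0,0,0,0],[0,-4,0,0,0,0],[0,-12,0,0,0,0],[0,-22,0,0,0,0]]' 0; python3 - <<'E'
from g import *
p,R,s=pose();print(s["ft_force"],s["moment"])
snap("wrist","wrist10")
E
```

```text
t: 8.4
eef_pos: [400.8, -278.7, 130.3]
tcp_rot: [-1.454, -0.003, -1.786]
ft_force: [2.0, -0.8, -2.1]
opening: 0.352
[ 2.04346579 -0.81859275 -2.13502345] [ 0.06311279 -0.19289016  0.00189436]
```

View pics/wrist10.png

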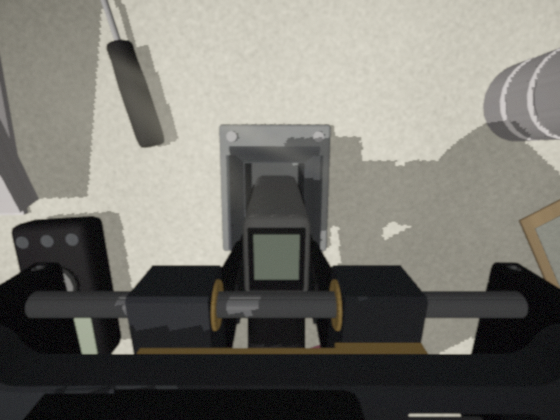

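```bash
python3 -m crank '[[0,-20,1.5,0,0,0],[0,-42,3,0,0,0],[0,-66,5,0,0,0],[0,-92,7,0,0,0],[0,-120,9,0,0,0]]' 0; python3 - <<'E'
from g import *
p,R,s=pose();print(s["ft_force"],s["moment"])
for n in("scene","top"):snap(n,n+"11")
q=cv2.imread("pics/scene11.png");cv2.imwrite("pics/s11.png",cv2.resize(q[60:270,120:290],None,fx=2.8,fy=2.8,interpolation=cv2.INTER_CUBIC))
E
```

```text
t: 8.95
eef_pos: [395.4, -277.0, 253.4]
tcp_rot: [-1.453, -0.004, -1.786]
ft_force: [0.0, 0.3, -1.5]
opening: 0.355
[ 0.04049727  0.32395604 -1.5181996 ] [ 0.05087398  0.12041295 -0.03815181]
```

View pics/s11.png

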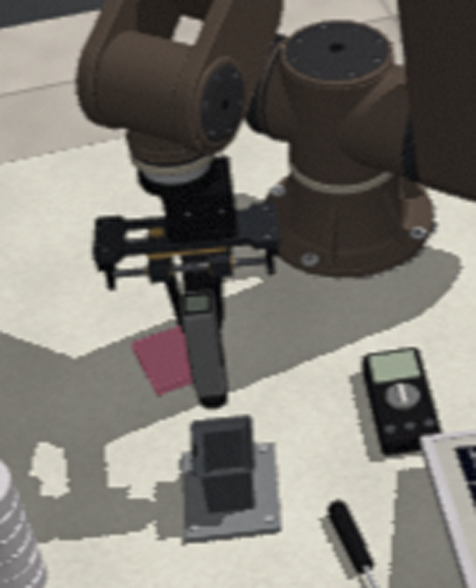

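The thermometer is held nose down and clear of the holster. Checking how it sits in the jaws, then moving to the pointing pose.

```bash
cat >> g.py <<'E'
LT=np.array([-0.9,94.9,12.6])
RP=RT(-PR[:,1],-PR[:,2])
E
python3 - <<'E'
from g import *
p,R,s=pose();c,im,d=snap("wrist","wrist12")
W=(cloud(c,d)-p)@R
for v in range(150,285,6):
    w=np.nanmedian(W[v,272:280],0);print(v,w.round(1))
w=W.reshape(-1,3)
T=CELL+100*PR[:,2]-RP@LT;print(T);arc(T,RP,9)
E
```

```text
150 [  0.6 175.2  43.4]
156 [  0.5 248.8  26.8]
162 [  0.5 248.6  18.4]
168 [  0.5 247.5  10.1]
174 [  0.5 246.4   1.6]
180 [ 0.9 48.6 35.3]
186 [ 0.9 28.8 35.3]
192 [ 1.  12.2 35.3]
198 [ 1.  -2.2 35.4]
204 [  1.  -14.4  35.4]
210 [  1.1 -25.5  35.6]
216 [  1.1 -32.5  34.7]
222 [  1.1 -35.5  32.7]
228 [  1.1 -37.8  30.5]
234 [  1.1 -38.5  27.8]
240 [  1.1 -38.5  24.6]
246 [  1.1 -38.7  21.6]
252 [  1.1 -38.8  18.5]
258 [  1.1 -38.7  15.3]
264 [  1.1 -38.6  12. ]
270 [  1.1 -38.7   8.7]
276 [  1.1 -38.2   5. ]
282 [  1.1 -38.2   1.6]
[536.61929095  -0.99053766 278.76322936]
[-33.3, -1.9, 9.0, 1.5, -0.2, 0.1]
[-66.7, -3.8, 18.0, 2.9, -0.4, 0.2]
[-100.0, -5.8, 27.0, 4.4, -0.6, 0.2]
[-133.3, -7.7, 36.0, 5.8, -0.8, 0.3]
[-166.7, -9.6, 45.0, 7.3, -0.9, 0.4]
[-200.0, -11.5, 54.0, 8.8, -1.1, 0.5]
[-233.3, -13.5, 63.0, 10.2, -1.3, 0.6]
[-266.7, -15.4, 72.0, 11.7, -1.5, 0.6]
[-300.0, -17.3, 81.0, 13.1, -1.7, 0.7]
```

View pics/wrist12.png

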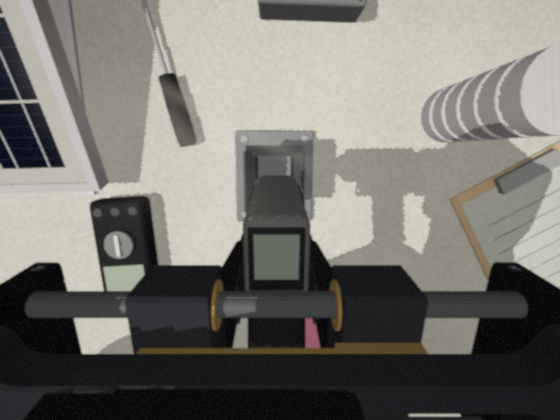

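The front face is at a constant tool z = 35.3 mm, so the thermometer is square in the jaws; the lens is at tool (0, 95, 11). Moving to point at the cell.

```bash
sed -i 's/^LT=.*/LT=np.array([0,95.4,11.3])/' g.py; echo 'TP=CELL+100*PR[:,2]-RP@LT' >> g.py
python3 -m crank '[[-33,-8,9,1,0,0],[-67,-16,18,2,-0.4,0.2],[-100,-20,27,3.5,-0.6,0.2],[-133,-20,36,5,-0.8,0.3],[-166,-20,45,6.5,-0.9,0.4]]' 0; python3 - <<'E'
from g import *
arc(TP,RP,5)
E
```

```text
t: 9.6
eef_pos: [472.6, -122.7, 276.6]
tcp_rot: [-1.338, -0.001, -1.769]
ft_force: [0.3, -0.2, -2.0]
opening: 0.356
[-26.6, 1.2, 7.9, 1.3, -0.2, 0.1]
[-53.1, 2.5, 15.8, 2.7, -0.3, 0.1]
[-79.7, 3.7, 23.7, 4.0, -0.5, 0.2]
[-106.3, 4.9, 31.6, 5.4, -0.6, 0.2]
[-132.9, 6.1, 39.5, 6.7, -0.8, 0.3]
```

```bash
python3 -m crank '[[-28,1,8,1.3,-0.2,0.1],[-56,2,16,2.7,-0.3,0.1],[-86,4,25,4.2,-0.5,0.2],[-113,5,33,5.7,-0.7,0.2],[-133,6,39.5,6.7,-0.8,0.3]]'; python3 -m crank '[[0,0,0,0,0,0],[0,0,0,0,0,0]]'; python3 - <<'E'
from g import *
p,R,s=pose();print(rel(TP,RP));Lw=p+R@LT;print("lens in cell frame",(PR.T@(Lw-CELL)).round(1),"angle",np.degrees(np.arccos(-R[:,1]@PR[:,2])).round(2),"aim",)
for n in("scene","top","wrist"):snap(n,n+"13")
E
```

```text
t: 10.1
eef_pos: [537.5, 1.5, 278.2]
tcp_rot: [-1.223, 0.0, -1.753]
ft_force: [0.7, -0.1, -3.1]
opening: 0.362
t: 10.3
eef_pos: [536.6, 1.8, 276.7]
tcp_rot: [-1.226, -0.0, -1.752]
ft_force: [0.2, -0.0, -2.4]
opening: 0.356
(array([ 1.8, -2.3,  2.5]), array([ 0.28,  0.13, -0.04]))
lens in cell frame [-2.9  1.9 97.6] angle 0.28 aim
```

View pics/scene13.png

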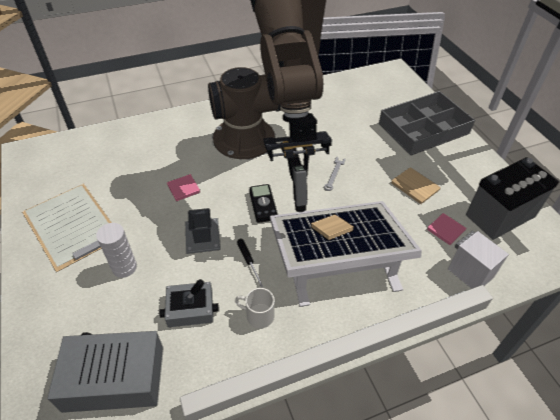

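View pics/wrist13.png

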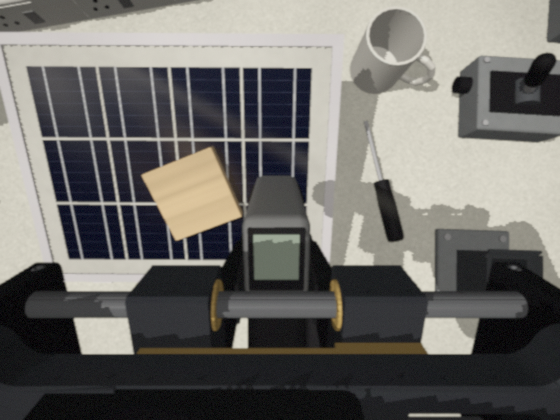

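The lens is about 3 mm from the cell's axis, 98 mm off the glass and 0.3° off square. The lever is still on. A small correction, then I hold still while monitoring.

```bash
python3 -m crank '[[0.6,-0.8,0.8,0,0,0],[1.2,-1.6,1.6,0.1,0,0],[1.8,-2.3,2.5,0.2,0,0],[1.8,-2.3,2.5,0.2,0,0],[1.8,-2.3,2.5,0.2,0,0]]'; python3 - <<'E'
from g import *
for i in range(44):
    vision.read_camera("top" if i%2 else "scene")
    if i%6==0:
        p,R,s=pose();print(s["t"],(PR.T@(p+R@LT-CELL)).round(1),np.degrees(np.arccos(-R[:,1]@PR[:,2])).round(2),abs(s["qvel"]).max().round(4))
snap("wrist","wrist14")
p,R,s=pose()
z=np.load("pics/wrist14.npz");c=vision.calibration("wrist")
W=(cloud(c,z["d"])-p)@R
print([np.nanmedian(W[v,272:280],0).round(1) for v in(186,204,240,270)])
E
```

```text
t: 10.95
eef_pos: [538.3, -1.4, 280.8]
tcp_rot: [-1.22, 0.0, -1.754]
ft_force: [-0.6, -0.6, -1.7]
opening: 0.356
11.0 [  1.   -0.9 100.8] 0.04 0.001
11.3 [  0.9  -0.9 100.7] 0.03 0.001
11.6 [  1.   -0.9 100.8] 0.04 0.0008
11.9 [  1.   -0.9 100.8] 0.04 0.0024
12.2 [  1.   -0.9 100.7] 0.03 0.0019
12.5 [  1.   -0.9 100.8] 0.03 0.0024
12.8 [  1.   -0.9 100.7] 0.03 0.0011
13.1 [  1.   -0.9 100.8] 0.03 0.0011
[array([ 1. , 29.1, 35.1]), array([  1. , -14.6,  35.3]), array([  1.1, -38.7,  24.6]), array([  1.1, -38.9,   8.6])]
```

Held steady for over 2 s: ±1 mm from the cell centre, 100.8 mm off the glass, 0.04° off square. Returning to the holster.

```bash
cat >> g.py <<'E'
RV=Rdown(HY)
def TV(z,a=0,b=0): return HC+a*h+b*l+np.array([0,0,z])-RV@LT
E
python3 - <<'E'
from g import *
print(TV(150));arc(TV(160),RV,10)
E
```

```text
[ 412.46501047 -281.06709923  245.4       ]
[29.8, -0.1, -7.7, -2.0, 0.2, -0.0]
[59.6, -0.2, -15.4, -4.0, 0.4, -0.1]
[89.4, -0.4, -23.1, -6.0, 0.6, -0.1]
[119.2, -0.5, -30.8, -8.0, 0.8, -0.1]
[149.0, -0.6, -38.5, -10.0, 1.0, -0.2]
[178.8, -0.7, -46.2, -12.1, 1.2, -0.2]
[208.6, -0.9, -53.9, -14.1, 1.3, -0.2]
[238.4, -1.0, -61.6, -16.1, 1.5, -0.3]
[268.2, -1.1, -69.3, -18.1, 1.7, -0.3]
[298.0, -1.2, -77.0, -20.1, 1.9, -0.3]
```

```bash
python3 -m crank '[[30,-6,-8,-2,0.2,0],[60,-8,-16,-4,0.4,0],[90,-8,-23,-6,0.6,0],[120,-6,-31,-8,0.8,-0.1],[149,-2,-38,-10,1,-0.2]]'; python3 - <<'E'
from g import *
arc(TV(150),RV,5)
E
```

```text
t: 13.7
eef_pos: [474.8, -142.3, 269.8]
tcp_rot: [-1.395, 0.001, -1.772]
ft_force: [0.3, 0.6, -2.3]
opening: 0.355
[29.7, 3.6, -7.4, -2.0, 0.2, -0.0]
[59.4, 7.2, -14.8, -4.0, 0.4, -0.1]
[89.0, 10.8, -22.2, -6.0, 0.5, -0.1]
[118.7, 14.4, -29.7, -8.0, 0.7, -0.1]
[148.4, 18.0, -37.1, -10.1, 0.9, -0.1]
```

```bash
python3 -m crank '[[33,4,-8,-2.2,0.2,0],[66,8,-16,-4.4,0.4,-0.1],[99,12,-24,-6.8,0.6,-0.1],[130,16,-32,-9,0.8,-0.1],[148,18,-37,-10.1,0.9,-0.1]]'; python3 -m crank '[[0,0,0,0,0,0],[0,0,0,0,0,0]]'; python3 - <<'E'
from g import *
print(rel(TV(130),RV));p,R,s=pose();Lw=p+R@LT;print("lens",Lw.round(1),((Lw-HC)@h).round(1),((Lw-HC)@l).round(1))
for n in("scene","wrist"):snap(n,n+"15")
q=cv2.imread("pics/scene15.png");cv2.imwrite("pics/s15.png",cv2.resize(q[60:270,120:290],None,fx=2.8,fy=2.8,interpolation=cv2.INTER_CUBIC))
E
```

```text
t: 14.2
eef_pos: [412.0, -282.7, 245.0]
tcp_rot: [-1.573, 0.001, -1.789]
ft_force: [0.6, -0.2, -2.3]
opening: 0.354
t: 14.4
eef_pos: [412.0, -282.8, 244.8]
tcp_rot: [-1.573, 0.001, -1.79]
ft_force: [-0.3, 0.3, -2.4]
opening: 0.355
(array([-1.8, 19.4,  0.1]), array([ 0.1 , -0.13, -0.05]))
lens [ 422.9 -285.2  149.4] -0.2 -1.8
```

View pics/s15.png

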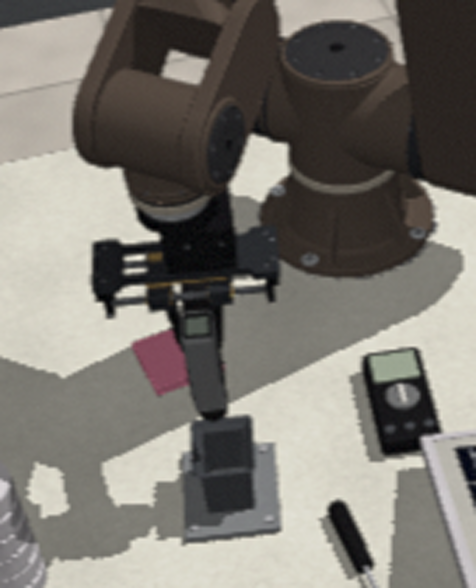

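View pics/wrist15.png

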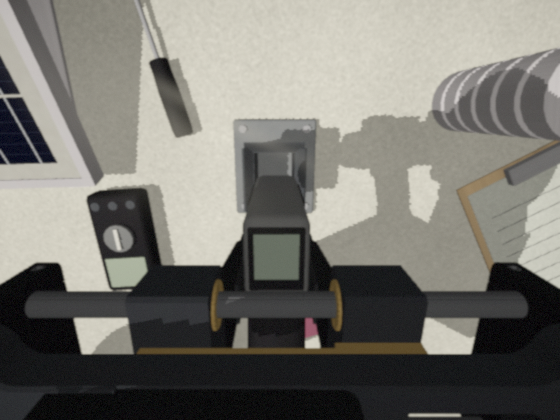

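```bash
python3 -m crank '[[-0.9,14,0,0,0,0],[-1.8,30,0,0,0,0],[-1.8,45,0,0.1,-0.1,0],[-1.8,58,0,0.1,-0.1,0],[-1.8,68,0,0.1,-0.1,0]]'; python3 - <<'E'
from g import *
print(rel(TV(16),RV));p,R,s=pose();Lw=p+R@LT;print("lens",Lw.round(1),((Lw-HC)@h).round(1),((Lw-HC)@l).round(1),s["moment"])
c,im,d=snap("scene","scene16");snap("wrist","wrist16")
cv2.imwrite("pics/s16.png",cv2.resize(im[60:270,120:290],None,fx=2.8,fy=2.8,interpolation=cv2.INTER_CUBIC))
E
```

```text
t: 15.0
eef_pos: [412.9, -279.3, 176.8]
tcp_rot: [-1.57, 0.001, -1.786]
ft_force: [-0.0, -0.7, -2.7]
opening: 0.357
(array([ 1.9, 65.4, -0.1]), array([-0.05,  0.13, -0.04]))
lens [ 424.  -281.7   81.4] 0.1 1.9 [ 0.04071837 -0.00115903  0.02225593]
```

View pics/s16.png

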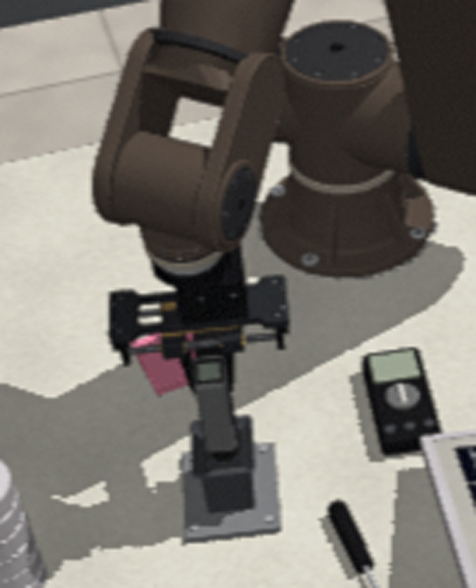

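```bash
python3 -m crank '[[0.5,12,0,0,0,0],[1,24,0,0,0,0],[1,36,0,0,0,0],[1,47,0,0,0,0],[1,56,0,0,0,0]]'; python3 - <<'E'
from g import *
print(rel(TV(16),RV), rel(LENS-RG@LT,RG));p,R,s=pose();Lw=p+R@LT;print("lens",Lw.round(1),((Lw-HC)@h).round(1),((Lw-HC)@l).round(1),s["ft_force"],s["moment"])
E
```

```text
t: 15.6
eef_pos: [412.3, -280.2, 119.7]
tcp_rot: [-1.572, 0.001, -1.786]
ft_force: [-0.1, -0.1, -2.2]
opening: 0.355
(array([0.8, 8.3, 0.4]), array([ 0.05,  0.11, -0.09])) (array([ 0.2, 11.3, -7.6]), array([ 6.57,  0.1 , -0.09]))
lens [ 423.3 -282.4   24.3] -0.4 1.0 [-0.14968947 -0.07293458 -2.24912699] [ 0.04022235  0.01580899 -0.01995701]
```

No contact forces so far, lens at 24 mm. I return it to its original resting lean and release.

```bash
python3 -m crank '[[0,3,-2,1.5,0,0],[0,6,-4,3,0,0],[0,8,-6,4.5,0,0],[0,10,-7,5.5,0,0],[0,10,-7,5.5,0,0]]'; python3 - <<'E'
from g import *
p,R,s=pose();Lw=p+R@LT;print("lens",Lw.round(1),((Lw-HC)@h).round(1),((Lw-HC)@l).round(1),s["ft_force"],s["moment"])
E
```

```text
t: 16.1
eef_pos: [405.1, -278.6, 109.5]
tcp_rot: [-1.476, 0.002, -1.786]
ft_force: [0.2, 0.6, -2.0]
opening: 0.36
lens [ 425.  -282.7   15.6] 1.3 1.1 [ 0.17052521  0.60343056 -2.01261407] [0.06745448 0.15533372 0.0605999 ]
```

```bash
python3 -m crank '[[0,0,0,0,0,0],[0,0,0,0,0,0],[0,0,0,0,0,0],[0,0,0,0,0,0],[0,0,0,0,0,0]]' 0.9; python3 -m crank '[[0,0,0,0,0,0],[0,-20,0,0,0,0],[0,-50,0,0,0,0],[0,-90,0,0,0,0],[0,-135,0,0,0,0]]' 0.9; python3 - <<'E'
from g import *
for n in("scene","wrist"):snap(n,n+"17")
q=cv2.imread("pics/scene17.png");cv2.imwrite("pics/s17.png",cv2.resize(q[60:270,120:290],None,fx=2.8,fy=2.8,interpolation=cv2.INTER_CUBIC))
E
```

```text
t: 16.6
eef_pos: [405.2, -278.6, 109.6]
tcp_rot: [-1.476, 0.002, -1.786]
ft_force: [-1.0, -0.6, 0.1]
opening: 0.722
t: 17.1
eef_pos: [392.1, -275.6, 244.9]
tcp_rot: [-1.477, 0.003, -1.786]
ft_force: [0.8, 0.0, 0.1]
opening: 0.898
```

View pics/s17.png

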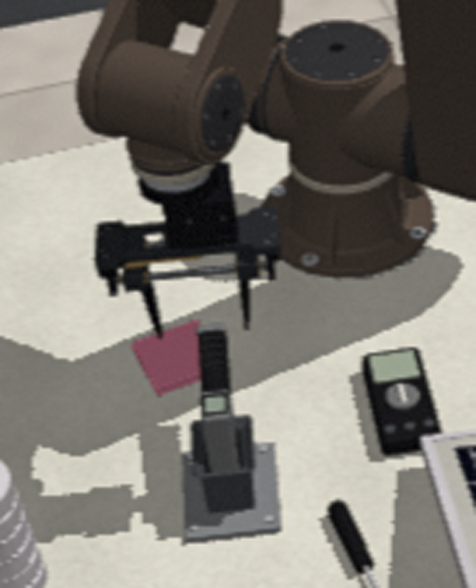

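View pics/wrist17.png

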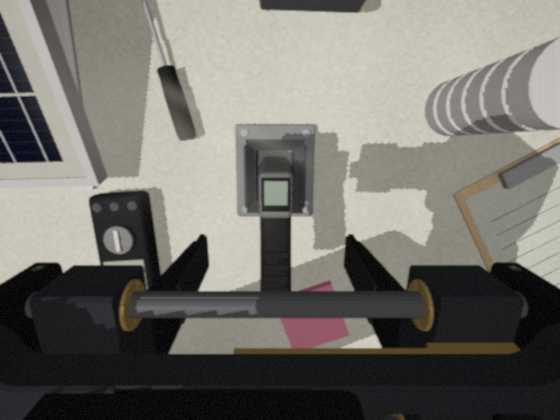

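The thermometer is back in the pocket, nose down (wrist (276,185)). Checking its pose, then moving to a spot above the switch's +y side with the fingers shut.

```bash
cat >> g.py <<'E'
SY=-.248; SC=np.array([667.8,-380.6,0]); xb=np.array([np.cos(SY),np.sin(SY),0]); yb=np.array([-np.sin(SY),np.cos(SY),0]); RS=Rdown(SY)
def SP(a,b,z): return SC+a*xb+b*yb+np.array([0,0,z])
E
python3 - <<'E'
from g import *
z=np.load("pics/wrist17.npz");c=vision.calibration("wrist")
W=cloud(c,z["d"])-HC;A=[]
for v in range(140,215,3):
    w=np.nanmedian(W[v,272:280],0);A.append([w@h,w@l,w[2]])
A=np.array(A);k=(A[:,2]>50)&(A[:,2]<130);print(A.round(1).tolist());f_=A[k];print("tilt",np.polyfit(f_[:,2],f_[:,0],1))
arc(SP(0,95,250),RS,7)
E
```

```text
[[41.7, -1.3, 86.8], [38.5, -1.3, 85.1], [35.2, -1.3, 82.1], [31.8, -1.3, 76.8], [27.3, -1.4, 8.1], [23.2, -1.4, 8.4], [20.8, -1.3, 58.5], [18.2, -1.3, 81.3], [15.9, -2.4, 101.4], [13.8, -1.3, 118.7], [11.9, -1.3, 135.1], [9.7, -1.3, 143.1], [6.9, -1.3, 144.2], [4.4, -1.3, 146.0], [1.5, -1.3, 147.1], [-1.5, -1.3, 146.5], [-4.3, -1.3, 146.2], [-7.3, -1.3, 145.4], [-10.3, -1.3, 145.0], [-13.1, -0.8, 145.4], [-16.2, -1.3, 144.7], [-19.2, -1.3, 144.1], [-22.4, -1.3, 143.2], [-25.4, -1.3, 142.6], [-28.8, -1.3, 140.8]]
tilt [-0.21383081 45.43742903]
[-7.5, 4.1, 41.6, -0.8, 0.3, 0.0]
[-15.0, 8.2, 83.3, -1.7, 0.5, 0.0]
[-22.5, 12.3, 124.9, -2.5, 0.8, 0.0]
[-30.0, 16.4, 166.6, -3.4, 1.1, 0.0]
[-37.5, 20.5, 208.2, -4.2, 1.3, 0.1]
[-45.0, 24.7, 249.9, -5.0, 1.6, 0.1]
[-52.5, 28.8, 291.5, -5.9, 1.9, 0.1]
```

Its lean is 0.116 rad, as it stood originally (the printed −0.21 fit was contaminated by holster rim points). Moving to the switch.

```bash
python3 -m crank '[[-7,2,41,-1,0.3,0],[-15,4,83,-2,0.5,0],[-22,6,125,-3,0.8,0],[-30,8,167,-4,1.1,0],[-37,12,208,-5,1.3,0]]' 0; python3 - <<'E'
from g import *
arc(SP(0,95,240),RS,2)
E
```

```text
t: 17.7
eef_pos: [606.8, -285.2, 257.6]
tcp_rot: [-1.557, -0.002, -1.809]
ft_force: [-0.0, 0.0, 0.2]
opening: 0.534
[-8.4, 9.4, 41.3, -0.4, 0.3, 0.0]
[-16.7, 18.8, 82.5, -0.8, 0.6, 0.1]
```

```bash
python3 -m crank '[[-8,9,41,-0.4,0.3,0],[-17,19,82,-0.8,0.6,0],[-17,19,82,-0.8,0.6,0],[-17,19,82,-0.8,0.6,0]]' 0; python3 - <<'E'
from g import *
print(rel(SP(0,95,240),RS))
for n in("scene","top","wrist"):snap(n,n+"18")
q=cv2.imread("pics/scene18.png");cv2.imwrite("pics/s18.png",cv2.resize(q[160:350,130:300],None,fx=3,fy=3,interpolation=cv2.INTER_CUBIC))
E
```

```text
t: 18.1
eef_pos: [690.8, -287.7, 237.5]
tcp_rot: [-1.573, -0.001, -1.818]
ft_force: [0.7, 0.5, 0.9]
opening: 0.201
(array([ 0.7, -2.5,  0.5]), array([0.14, 0.02, 0.06]))
```

View pics/s18.png

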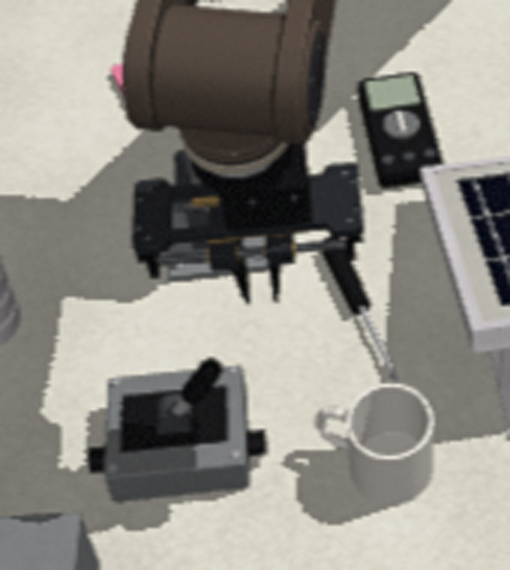

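View pics/wrist18.png

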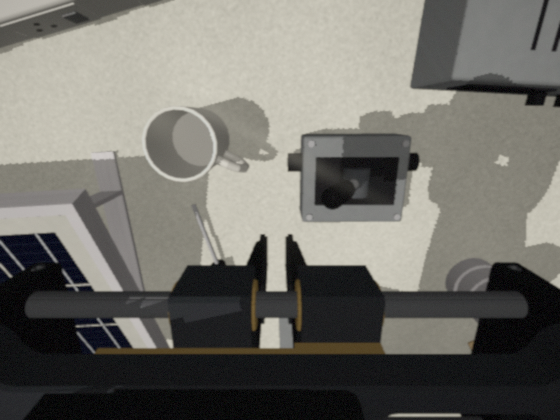

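View pics/top18.png

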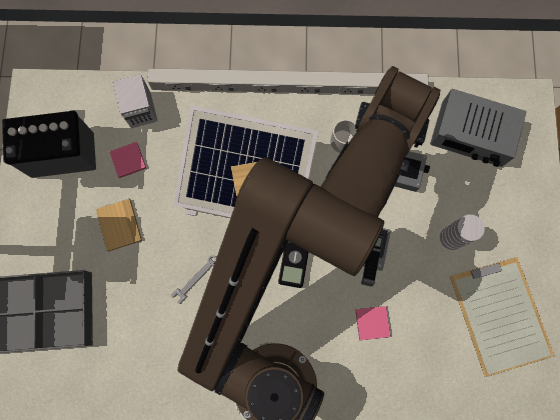

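```bash
python3 - <<'E'
from g import *
z=np.load("pics/wrist18.npz");c=vision.calibration("wrist");W=cloud(c,z["d"])
X=onplane(c,[(332,198)],[0,0,132],np.array([0,0,1.]))[0]-SC;print("tip box frame",X@xb,X@yb, W[198,332]-SC)
Y=onplane(c,[(302,137),(410,136),(403,220),(303,220)],[0,0,50],np.array([0,0,1.]));m=Y.mean(0);print("box ctr",m,(m-SC)@xb,(m-SC)@yb,np.linalg.norm(np.roll(Y,-1,0)-Y,axis=1))
p,R,s=pose();print((p-SC)@xb,(p-SC)@yb,p[2])
print(rel(SP(0,85,108),RS),rel(SP(0,45,108),RS))
E
python3 - <<'E'
import cv2
q=cv2.imread("pics/wrist18.png");cv2.imwrite("pics/w18.png",cv2.resize(q[120:290,240:430],None,fx=3.5,fy=3.5,interpolation=cv2.INTER_CUBIC))
E
```

```text
tip box frame 3.598634786247416 38.933662359050196 [ 15.05817168  37.63848616 138.33824698]
box ctr [ 670.7064301  -385.23189092   50.        ] 3.954478792781077 -3.776750841133806 [128.14815441 105.87398046 128.960125   104.63357432]
-1.1763008988219705 94.89628889020149 240.4475970735588
(array([  9.7, 132.5,   1.1]), array([-0.05, -0.06,  0.1 ])) (array([ 49.7, 132.5,   1.1]), array([-0.05, -0.06,  0.1 ]))
```

View pics/w18.png

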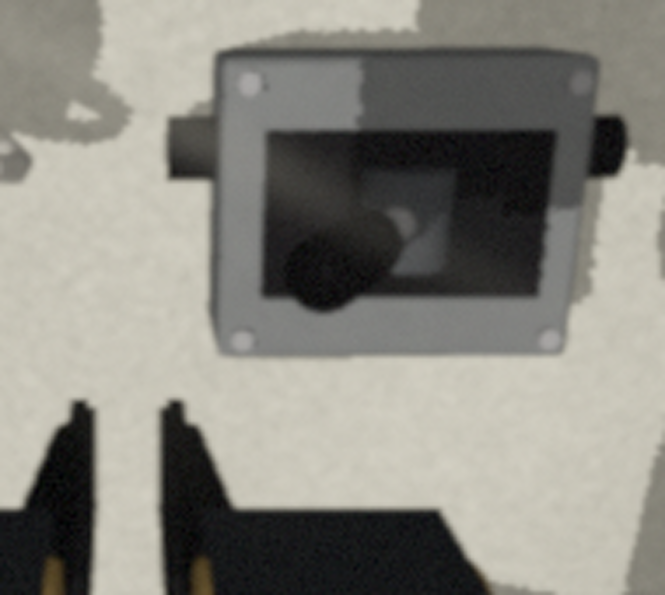

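The lever tip is at wrist (332,198); the wrist view puts the box about 4 mm from my earlier estimate, which I allow for. Descending on the +y side, fingers shut.

```bash
python3 -m crank '[[2,35,2,0,0,0],[4,75,3,0,0,0],[6,110,4,0,0,0],[6,132,4,0,0,0],[6,132,4,0,0,0]]' 0; python3 - <<'E'
from g import *
p,R,s=pose();print((p-SC)@xb,(p-SC)@yb,p[2],s["ft_force"])
c,q,d=snap("scene","scene19");cv2.imwrite("pics/s19.png",cv2.resize(q[160:350,130:300],None,fx=3,fy=3,interpolation=cv2.INTER_CUBIC))
E
```

```text
t: 18.75
eef_pos: [690.5, -295.2, 106.1]
tcp_rot: [-1.574, -0.001, -1.821]
ft_force: [-0.4, -0.3, 0.5]
opening: 0.006
1.0237424122368233 88.3282984374343 106.10380031617017 [-0.35725473 -0.26761054  0.50864464]
```

View pics/s19.png

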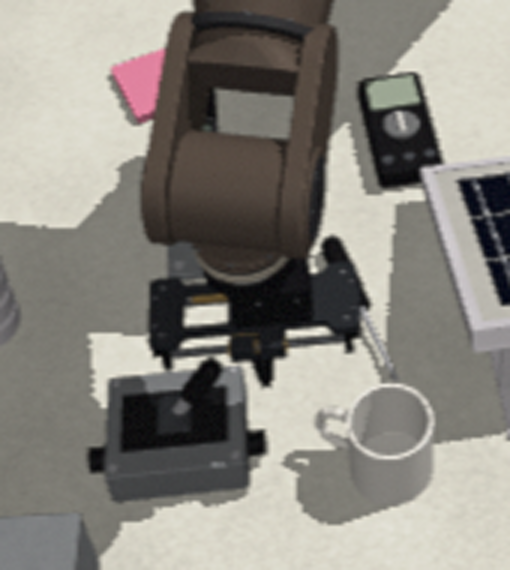

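```bash
python3 -m crank '[[14,0,1,0,0,0],[28,0,2,0,0,0],[40,0,2,0,0,0],[50,0,2,0,0,0],[60,0,2,0,0,0]]' 0; python3 - <<'E'
from g import *
p,R,s=pose();print((p-SC)@xb,(p-SC)@yb,p[2],s["ft_force"])
c,q,d=snap("scene","scene20");cv2.imwrite("pics/s20.png",cv2.resize(q[160:350,130:300],None,fx=3,fy=3,interpolation=cv2.INTER_CUBIC))
E
```

```text
t: 19.3
eef_pos: [678.5, -355.4, 109.3]
tcp_rot: [-1.57, -0.002, -1.821]
ft_force: [0.8, 2.8, 1.8]
opening: 0.006
4.182792158297668 27.09941562691175 109.27220897405208 [0.83190487 2.84167161 1.82299284]
```

View pics/s20.png

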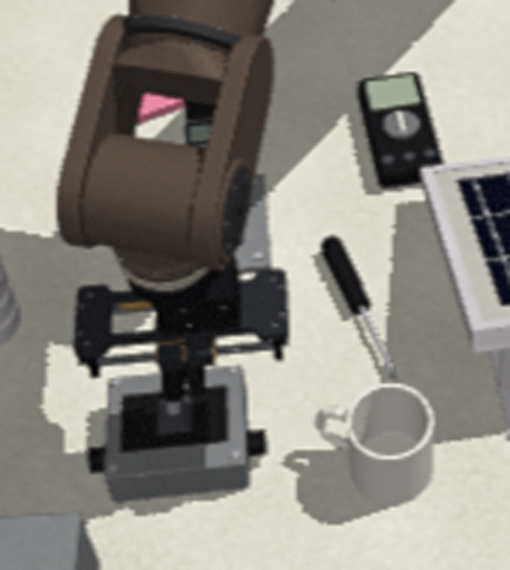

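The force of about 2.8 N in +y shows the lever moving with the finger. Continuing.

```bash
python3 -m crank '[[9,1,-0.5,0,0,0],[18,2,-1,0,0,0],[26,3,-1,0,0,0],[33,4,-1,0,0,0],[38,4,-1,0,0,0]]' 0; python3 - <<'E'
from g import *
p,R,s=pose();print((p-SC)@xb,(p-SC)@yb,p[2],s["ft_force"])
c,q,d=snap("scene","scene21");cv2.imwrite("pics/s21.png",cv2.resize(q[160:350,130:300],None,fx=3,fy=3,interpolation=cv2.INTER_CUBIC));snap("wrist","wrist21")
E
```

```text
t: 19.85
eef_pos: [667.3, -393.8, 104.5]
tcp_rot: [-1.571, -0.002, -1.822]
ft_force: [0.7, 2.3, -0.6]
opening: 0.007
2.7138802581993615 -12.924831859501293 104.54569382901079 [ 0.73824111  2.25827586 -0.64449068]
```

View pics/wrist21.png

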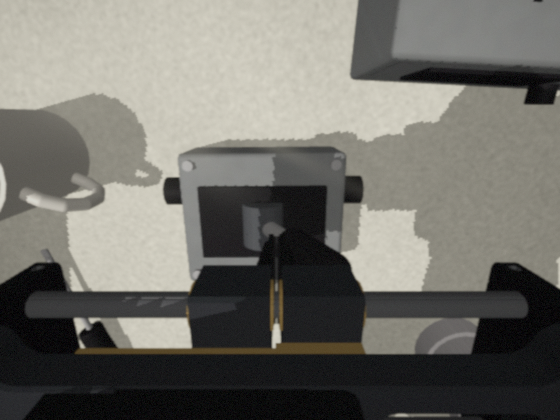

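View pics/s21.png

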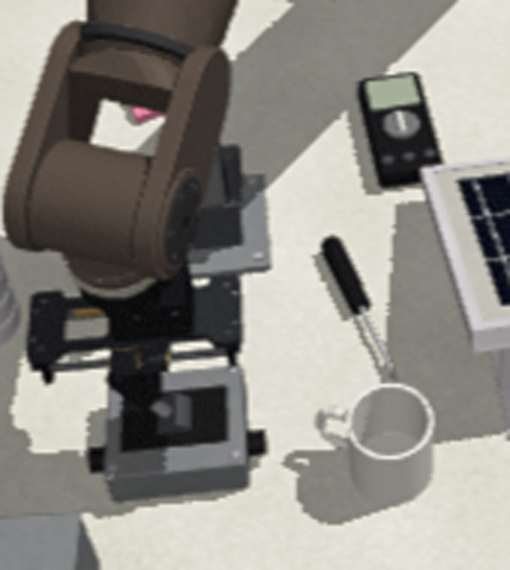

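Still the friction level of force, so not at the stop yet. Small steps until the force rises.

```bash
python3 -m crank '[[3,0,0,0,0,0],[6,0,0,0,0,0],[9,0,0,0,0,0]]' 0;python3 -m crank '[[2,0,0,0,0,0],[4,0,0,0,0,0],[6,0,0,0,0,0]]' 0; python3 - <<'E'
from g import *
p,R,s=pose();print((p-SC)@xb,(p-SC)@yb,p[2],s["ft_force"])
E
```

```text
t: 20.25
eef_pos: [665.2, -401.3, 104.4]
tcp_rot: [-1.572, 0.001, -1.822]
ft_force: [4.3, 15.2, 0.6]
opening: 0.004
t: 20.55
eef_pos: [665.0, -402.2, 104.2]
tcp_rot: [-1.574, 0.008, -1.821]
ft_force: [6.6, 28.5, 4.3]
opening: 0.003
2.58522548104207 -21.648194303860457 104.1891177888794 [ 6.58618626 28.51987611  4.28364717]
```

The force rose to 28 N with no further travel, so the lever is at its stop. Backing off, up and away.

```bash
python3 -m crank '[[-15,0,0,0,0,0],[-30,-10,0,0,0,0],[-35,-45,0,0,0,0],[-35,-90,0,0,0,0],[-35,-135,0,0,0,0]]' 0; python3 -m crank '[[-40,-10,-20,0,0,0],[-80,-20,-50,0,0,0],[-110,-30,-85,0,0,0],[-130,-30,-125,0,0,0],[-130,-30,-160,0,0,0]]'; python3 - <<'E'
from g import *
for n in("scene","top","wrist"):snap(n,n+"22")
q=cv2.imread("pics/scene22.png");cv2.imwrite("pics/s22.png",cv2.resize(q[160:350,130:300],None,fx=3,fy=3,interpolation=cv2.INTER_CUBIC))
E
```

```text
t: 21.05
eef_pos: [673.8, -368.9, 241.8]
tcp_rot: [-1.574, 0.007, -1.821]
ft_force: [0.4, -1.2, 0.2]
opening: 0.004
t: 21.55
eef_pos: [549.7, -200.8, 274.6]
tcp_rot: [-1.572, 0.006, -1.818]
ft_force: [0.2, -0.1, -0.1]
opening: 0.005
```

View pics/scene22.png

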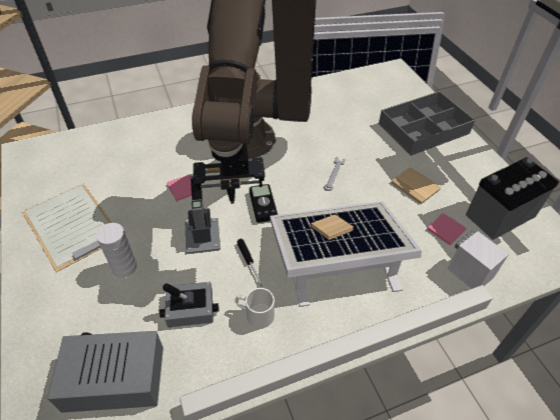

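View pics/s22.png

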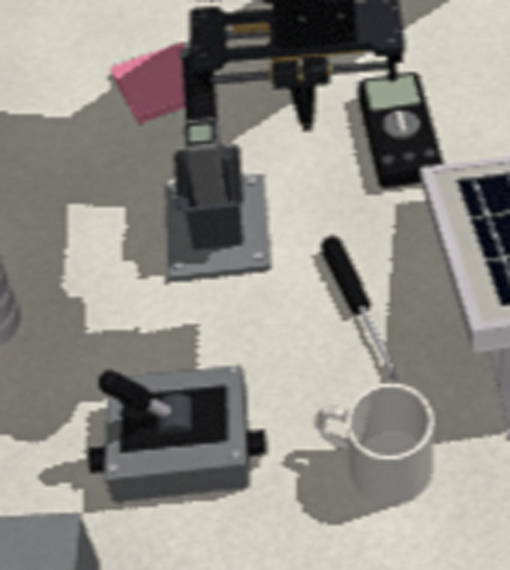

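View pics/top22.png

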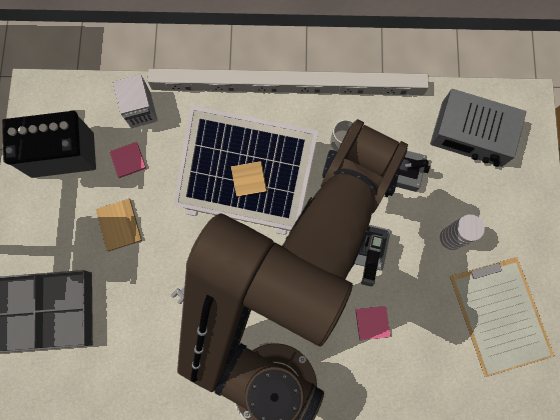

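```bash
python3 - <<'E'
from g import *
cs=vision.calibration("scene")
C=np.array([669.3,-383,55])
for th in(0.9,1.0,1.1,1.2):
    a=.6-th;print(th,proj(cs,C+85*(np.sin(a)*yb+np.array([0,0,np.cos(a)]))).round(1))
c=vision.calibration("top");p=cv2.imread("pics/top22.png");hsv=cv2.cvtColor(p,cv2.COLOR_BGR2HSV);m=cv2.inRange(hsv,(10,70,90),(28,255,255))
k,l_,st,ce=cv2.connectedComponentsWithStats(m);i=l_[180,250]
cn=max(cv2.findContours((l_==i).astype(np.uint8),0,1)[0],key=cv2.contourArea)
L=(onplane(c,cn[:,0],O+15*PR[:,2],PR[:,2])-O)@PR;print(cv2.minAreaRect(L[:,:2].astype(np.float32)),"cell y -121.5")
W=(cloud(c,np.load("pics/top22.npz")["d"])-O)@PR;w=W[l_==i];print("top height",np.nanpercentile(w[:,2],[10,50,90]))
# thermometer barrel from scene+bystander diff
a=cv2.imread("pics/scene5.png");b=cv2.imread("pics/scene22.png")
d=(cv2.absdiff(a,b).max(2)>50).astype(np.uint8);d=cv2.morphologyEx(d,cv2.MORPH_OPEN,np.ones((3,3)))
k,l2,st,ce=cv2.connectedComponentsWithStats(d)
for i in range(1,k):
    if st[i,4]>20:print("diff",ce[i].round(),st[i,4])
E
```

```text
0.9 [[174.8 283.8]]
1.0 [[172.  284.7]]
1.1 [[169.4 285.7]]
1.2 [[166.9 286.8]]
((-26.139429092407227, -18.262901306152344), (91.505126953125, 92.8147964477539), 21.329853057861328) cell y -121.5
top height [10.34817494 15.08769    20.14234663]
diff [232.  19.] 1781
diff [257.   5.] 51
diff [268.  17.] 237
diff [321.  18.] 493
diff [270.  63.] 348
diff [216.  88.] 2443
diff [315.  49.] 32
diff [320.  64.] 83
diff [310. 137.] 2691
diff [249.  82.] 54
diff [305.  89.] 36
diff [219. 111.] 83
diff [271. 114.] 126
diff [277. 130.] 152
diff [207. 177.] 3700
diff [137. 260.] 4398
diff [189. 199.] 25
diff [196. 204.] 31
diff [222. 251.] 1679
diff [168. 235.] 77
diff [198. 284.] 84
diff [182. 295.] 25
diff [149. 317.] 69
```

The lever tip at scene (166,287) matches the 1.2 rad prediction (166.9,286.8). The shade is flat, 103 mm from the cell centre along the row. The thermometer is seated, and the picture changes are only the arm, its shadows and the lever. Handing in.

```bash
python3 - <<'E'
from cell import job
print(job.job_done())
E
```

```text
the job is handed in; nothing more can be done
None
```

The job is handed in at about 21.7 s on the robot's clock. I saw no failure on the way, but the hand-in reports no verdict.

- **Shade:** I pushed it one column along the row. In the last top view it lies flat, its centre 103 mm from the cell's along the row, so the cell is bare. It turned about 20° and drifted about 28 mm down-slope during the push, but stayed well on the panel.
- **Thermometer reading:** with the lamps on, I held it over the cell for more than 2 s. By the arm's own pose and the measured grip, it was within about 1 mm of the cell's centre, 101 mm off the glass and under 0.1° off square.
- **Holster:** the thermometer is back nose down. It leans about 0.116 rad, as it did at the start. The lens was about 2 mm from the pocket axis and 16 mm up just before release.
- **Switch:** I pushed the lever until it stopped moving at about 28 N on the finger. Its tip in the last scene picture matches the position predicted for 1.2 rad within about 1 px.
- **Other things:** the bystanders visible in the last pictures look unmoved. Comparing scene pictures from after the push and at the end showed changes at the arm, shadows and lever only.
- **Disagreements:** the top and wrist cameras differed by about 3 mm on the holster and 5 mm on the switch box. One automatic lean fit on the thermometer gave 0.21 rad because it picked up holster rim points, so I used the front-face points instead.

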